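Fasten the upper acrylic tier to the lower one with its quarter-turn thumbscrew

ROBOT

A 6-joint arm with a two-finger parallel gripper is mounted at the origin on the work surface. World frame = base frame: x ahead of the robot, y to its left, z up, the work surface at z = 0. Lengths are in m, angles in rad, forces in N, time in s.
With the tool pointing down it reaches from about 0.225 to 0.875 m from the base axis. Payload 3.4 kg.
Tool frame: the origin (TCP) lies at the centre of the arm's flange, where the gripper is bolted on; the fingertips stand manip.tcp_to_tips ahead of it and the grasp point (between the pads) lies 155 mm ahead of it (manip.tcp_to_tips is the distance from the TCP to the fingertips, in m); z points along the fingers, y is the line along which they close (so a half turn about z gives the same grasp; the last joint's range is limited). The gripper opens to 85 mm and grips with 20 to 120 N. Pads are 22 mm wide; open, the fingers measure 114 mm over their backs; the gripper's body (76 mm by 85 mm) begins 54 mm behind the grasp point. The pads swing forward as they close: fully open they stand 13 mm farther back than shut.
Start: joints at [-1.229, 0.276, 1.505, -0, 1.361, -0.121], TCP at [0.257, -0.515, 0.405] pointing down, gripper open.
Joint ranges: [-2.89, 2.89], [-0.75, 2.08], [0.22, 2.7], [-1.18, 4.32], [0.11, 2.71], [-2.7, 2.7]. Speed limits (rad/s): [2.57, 2.57, 3.14, 3.14, 3.14, 3.14].

INTERFACE

Orientations are given as a unit quaternion [w, x, y, z].
In Python, from rig import sensors, imaging, manip gives the robot as it stands. The module is installed in compiled form; this text tells all that it offers.
- The arm moves only by the tool jog_arm, never from a script. Its argument "plan" is a list of rows, each an object of numbers: "dx", "dy", "dz": the shift along the tool's x, y, z in mm; "ax", "ay", "az": the turn, a rotation vector about the tool's x, y, z in units of 6 degrees (1.0 is 6 degrees); "grip": the closure, from 0 (fully open) to 1 (shut). A call has 1 to 20 rows; each row shifts and turns the commanded pose from where the row before left it, along the tool's axes as they then stand; what a row does not reach is not made up. A row lasts 1/12 s, in which the tool goes at most 41.7 mm and 7.16 degrees, less where a joint would pass 70% of its speed; a pose out of reach is approached as far as the arm can. A call is refused whole if a number of a shift passes 41.7 or a number of a turn 1, either way. A call with a gripper value outside its range is refused whole. The fingers move at their own pace and stop on an object; "grip_force" is the grip in N (left out, the last holds). Time passes only in rows, so rows that do not move let the fingers close. It gives the time, the measured TCP pose, the force, the opening and the grip force at its end, in the units of the state.
- sensors.get_state(): the state, without advancing time (a new reading comes with each control period).
- imaging.get_image(name): name is "side" or "top"; returns a dict with "image" (480x640x3 uint8, red, green, blue), "K" (3x3 intrinsics, pixels), "k1" (the pictures are not rectified: a ray, as slopes to the right and down, at radius r is drawn at 1 + k1 r^2 times it, then the intrinsics apply), "extrinsics" (4x4, takes a point from world to camera coordinates). Camera axes: x right, y up, looking along -z (the intrinsics and any distortion apply to the point x, -y, -z); pixel columns grow to the right and rows downward; lengths in m; the calibration is good to about 2 mm. A picture is of the moment at which its call begins. There is no depth.
- manip.sign_off(): hands the job in; it is judged then, once.
The state is a dict: "clock": time; "qpos": joint angles; "qd": joint speeds; "effort": joint torques, N m; "position": TCP position; "ee_rot": TCP orientation; "contact_force": force on the tool from outside, world axes, zero at the start; "moment": the same for the moment, N m; "width": finger opening in m; "gripper_force": force on a finger pad.
Only numpy, scipy, OpenCV 4.12 (cv2) and the standard library are available. Lean on these libraries where they do the work, as an engineer would, in place of code of your own. Each camera call takes 0.05 s, during which the arm holds its last target. There are 200 camera calls.

TASK

Slide the upper tier back along its guides until the slot in its front ledge lies over the hidden keeper slot of the lower tier, feeling gently for the spot with the thumbscrew from the soap dish, and pass the screw down through both until its collar sits on the ledge. Turn it clockwise about a quarter turn to its stop so that it clamps the tiers snugly, without forcing, and let go. Keep the comb and nail clipper on the upper tier and leave the other things where they are.

Things in the scene. Friction and masses are not known exactly. Their poses are not given: they have to be found in the camera images.
- screw_wing (a point): Steel quarter-turn thumbscrew standing upright in the middle drain slot of a white soap dish (fixed, 120 x 84 mm, 36 mm tall), collar on the dish. Point: centre of its flat upright wing, 26 mm along x, 8 mm thick along y, 22 mm tall; z up. Grip the wing's flats from above, closing along y, fingertips just above the collar (7 to 9 mm below the point).
- thumbscrew: The same thumbscrew, 43 mm tall, 50 g. Origin on its axis at the very bottom, 32 mm below screw_wing, same axes. From the bottom: round cross bar, 5 mm thick, 18 mm long, parallel to the wing (x); 6 mm stem; collar 18 mm across, 3 mm thick, underside 18 mm above the origin (14 mm below screw_wing); wing.
- upper_slot (a point): Centre, on the top face, of the slot in the front ledge of the loose upper tier: 20 mm along x, 7 mm wide, right through the 6 mm ledge. x points to the tier's back, y left, z up. Ledge's front edge: 30 mm before the point. With the screw home, screw_wing is 14 mm above this point.
- upper_tier: Loose upper tier, smoked acrylic, 0.4-0.65 kg; origin under its floor plate (175 x 200 x 6 mm), 57.5 mm behind and 6 mm below upper_slot; axes as there. Its upright closed front panel, 200 mm wide, is 40 mm behind upper_slot and reaches, with the tray edge, 53 mm above it: push there. It slides along x between guide strips, 0.6 mm play each side, and starts 17-47 mm too far forward.
- lower_mark (a point): Middle of the keeper's adjusting range, on the deck of the fixed lower tier, 48 mm above the shelf. x points back along the guides, y left, z up. The steel keeper plate (90 mm along x, 44 mm across, 1.5 mm proud of the deck) has in its middle a slot 20.5 mm along x, 9 mm wide. It sits up to 12 mm in front of or behind this point, at an unknown place, clamped stiff.
- lower_tier: Fixed lower tier, smoked acrylic, 280 x 340 mm, with the keeper; origin on the shelf, 40 mm behind and 48 mm below lower_mark; axes as there. upper_slot runs 8 mm above lower_mark. The screw's bar, put through the upper slot, rests on the keeper until both slots agree within about 1 mm along x; then it drops 11.5 mm more and the collar seats on the ledge.
- keeper_turn (a point): The locking cam under the keeper (point 5 mm below lower_mark). Sliding the tier by the lightly pressed screw takes 4-8 N, more where the bar catches the end of the keeper's slot. Turning the seated screw clockwise from above, its bar meets a sprung ramp after some 40 degrees (0.05-0.1 N m), is snug from 65 and meets a hard stop at about 95 degrees, where the moment rises.
- comb: Folded black plastic travel comb, 26 x 105 x 11 mm, lying on the tray of the upper tier; origin in the middle of its underside.
- nail_clipper: Steel nail clipper, 14 x 58 x 15 mm, lying on the tray of the upper tier; origin in the middle of its underside.
- ceramic_jar: Closed round white ceramic jar, 51 mm across, 56 mm tall, on the lower tier beside the guides; origin under its middle. Leave alone.
- pill_case: Flat red pill case, 90 x 36 x 20 mm, on the lower tier beside the guides; origin under its middle. Leave alone.
- scalp_brush: Round dark silicone scalp brush with a knob grip, 49 mm across, 47 mm tall, on the lower tier beside the guides; origin under its middle. Leave alone.
- tumbler: White ceramic tumbler, 68 mm across, 95 mm tall, on the shelf on the other side from the soap dish; origin under its middle. Leave alone.
Mind the look-alikes: they are no part of the job. What is shaped like the nail_clipper but red is not meant. What is shaped like the thumbscrew but purple is not meant.

How it is judged:
By the outcome, as a careful person would: the job done as asked, in the order asked, and still so for the second after the job is handed in, with the robot touching nothing.
It also fails if it takes over 72 s, if anything falls off the work surface, if the arm or the gripper's body presses on something with over 40 N, if the wrist force passes 120 N, or if a joint passes its speed limit or range.

## Working session

There is one attempt and no reset: what is moved stays moved. The work goes in short steps, Python scripts to look and compute and a tool call to move; the robot and the scene stay as the last step left them, time stands still between calls to the robot, and variables do not carry over. Pictures are saved under pics/ and viewed, at most 10 in all, crops included, and the job is handed in when it is done.

Besides the shell and the picture viewer there is one more tool, called after "Call:" as name([rows], argument=value, ...), one row to a line, values as JSON. jog_arm: Moves the arm, as the interface text tells. Its arguments: {"type":"object","properties":{"plan":{"type":"array"},"grip_force":{"type":"number"}},"required":["plan"]}

```bash
mkdir -p pics; python3 - <<'E'
from rig import sensors, imaging, manip
import cv2,numpy as np
s=sensors.get_state();print({k:np.round(v,3).tolist() for k,v in s.items()},manip.tcp_to_tips)
for n in("side","top"):
    d=imaging.get_image(n);cv2.imwrite(f"pics/{n}0.png",d["image"][:,:,::-1]);print(n,d["K"],d["k1"],np.round(d["extrinsics"],4).tolist())
    np.savez(f"pics/{n}0.npz",**d)
E
```

```text
{'clock': 0.0, 'qpos': [-1.229, 0.277, 1.506, 0.0, 1.361, -0.121], 'qd': [0.0, 0.001, 0.001, -0.001, 0.001, -0.003], 'effort': [0.0, -41.677, -24.581, 0.0, 0.011, 0.0], 'position': [0.257, -0.514, 0.404], 'ee_rot': [-0.001, 0.973, 0.229, -0.0], 'contact_force': [0.907, -0.777, 1.377], 'moment': [0.023, -0.009, 0.023], 'gripper_force': 0.0, 'width': 0.085} 0.1734
side [[500.58813801   0.         324.27530495]
 [  0.         500.58813801 245.78726696]
 [  0.           0.           1.        ]] -0.023820911548247677 [[0.9991, -0.0415, -0.0096, -0.499], [0.0318, 0.577, 0.8161, -0.0907], [-0.0283, -0.8157, 0.5778, -0.9922], [0.0, 0.0, 0.0, 1.0]]
top [[498.25955488   0.         320.52696338]
 [  0.         498.25955488 234.62397871]
 [  0.           0.           1.        ]] -0.1438655342586003 [[0.0147, -0.9996, 0.0246, -0.0281], [0.9875, 0.0184, 0.1567, -0.5081], [-0.1571, 0.022, 0.9873, -0.9563], [0.0, 0.0, 0.0, 1.0]]
```

View pics/top0.png

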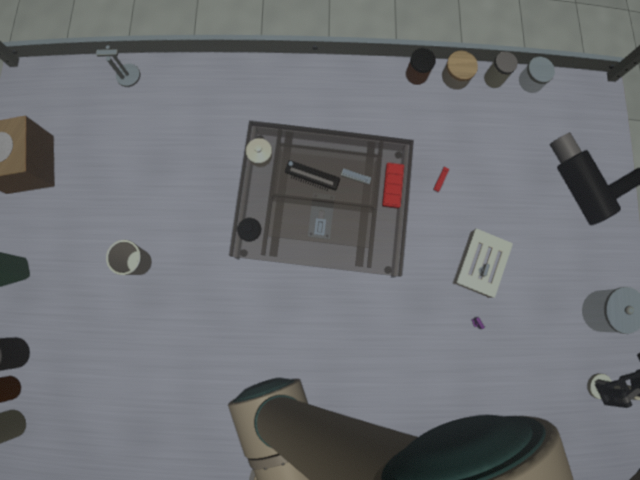

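View pics/side0.png

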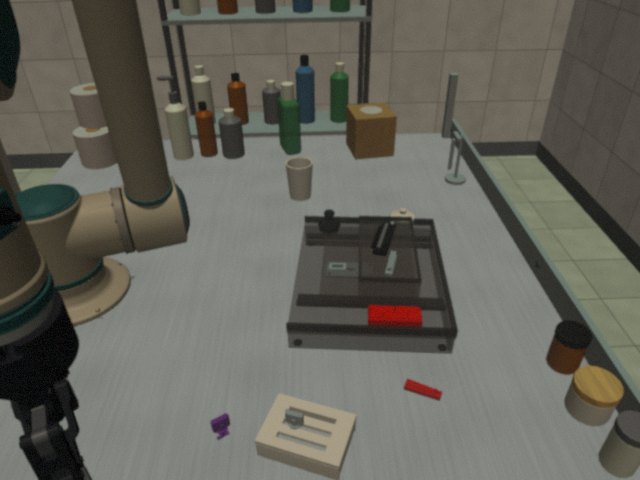

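The top view shows the steel thumbscrew in the dish at (484,270) and the upper tier's ledge and slot near (319,226). In the side view the screw is at (293,415) and the slot near (340,268). Two things look like the screw: the steel one in the dish, top (484,270), and the purple one on the table, top (478,322). I choose the steel one. I'll check it in a close crop montage.

```bash
python3 - <<'E'
import cv2,numpy as np
t=cv2.imread("pics/top0.png");s=cv2.imread("pics/side0.png")
def c(im,x,y,w,h,W,H): 
    o=cv2.resize(im[y:y+h,x:x+w],(W,H),interpolation=cv2.INTER_CUBIC);return cv2.convertScaleAbs(o,alpha=1.5,beta=10)
a=c(t,450,220,80,60,400,300) # x5
b=c(s,250,390,120,90,400,300) # x3.33
d=c(t,260,180,120,90,400,300)
e=c(s,300,230,120,90,400,300)
cv2.imwrite("pics/m1.png",np.vstack([np.hstack([a,b]),np.hstack([d,e])]))
E
```

```text
(no output)
```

View pics/m1.png

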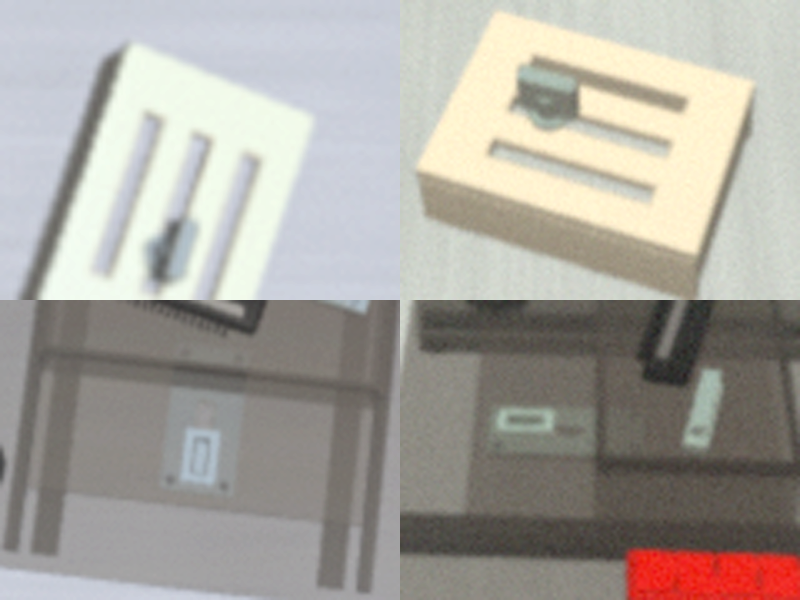

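The crops confirm the steel screw: it stands in the dish's middle slot, at about top (485.5,269.5) and side (294.5,417.5). The upper slot, in its white frame, is at top (319.4,227.4) and side (338,266). The keeper plate shows through the acrylic, with its middle at about top (321.5,216).

```bash
cat > h.py <<'E'
import numpy as np,cv2
from scipy.optimize import least_squares
D={n:dict(np.load(f"pics/{n}0.npz")) for n in("side","top")}
def proj(n,P):
    d=D[n];E=d["extrinsics"];p=np.atleast_2d(P)@E[:3,:3].T+E[:3,3]
    s=np.c_[p[:,0],-p[:,1]]/-p[:,2:];s=s*(1+d["k1"]*(s**2).sum(1,keepdims=True))
    return s@np.diag(np.diag(d["K"])[:2])+d["K"][:2,2]
def onz(n,uv,z): return np.r_[least_squares(lambda q:(proj(n,[q[0],q[1],z])[0]-uv),[.6,0],).x,z]
def tri(ut,us): return least_squares(lambda q:np.r_[proj("top",q)[0]-ut,proj("side",q)[0]-us],[.6,0,.05])
def box(cx,cy,yaw,lx,ly,z):
    R=np.array([[np.cos(yaw),-np.sin(yaw)],[np.sin(yaw),np.cos(yaw)]])
    c=np.array([[1,1],[1,-1],[-1,-1],[-1,1]])*[lx/2,ly/2]
    return np.c_[c@R.T+[cx,cy],np.full(4,z)]
E
python3 - <<'E'
from h import *
p=lambda *a:print(*[np.round(x,4) if not isinstance(x,str) else x for x in a])
for n in D: E=D[n]["extrinsics"];p(n,-E[:3,:3].T@E[:3,3])
r=tri([485.6,269.6],[294.4,417.6]);p("wing",r.x,r.fun)
p("wing z50",onz("top",[485.6,269.6],.05),onz("side",[294.4,417.6],.05))
r=tri([319.4,227.4],[338.1,266]);p("slot",r.x,r.fun)
p("slot z56",onz("top",[319.4,227.4],.056),onz("side",[338.1,266],.056))
cs=[onz("top",c,.036) for c in([475,229],[512,240],[493,297],[456,285])];p("dish",*cs)
for i in range(4):
    v=cs[(i+1)%4]-cs[i];p(np.linalg.norm(v),np.degrees(np.arctan2(v[1],v[0])))
# middle drain slot in crop a
a=lambda x,y:[450+x/5,220+y/5]
u,v=onz("top",a(200,137),.036),onz("top",a(155,285),.036);p("dishslot",u,v,np.degrees(np.arctan2(*(u-v)[[1,0]])))
d=lambda x,y:[260+x/3.333,180+(y-300)/3.333]
for nm,A,B,z in(("guideL",(75,365),(45,550),.05),("guideR",(355,385),(330,585),.05),("guideLo",(40,355),(12,550),.05),("guideRo",(380,390),(366,590),.05),("front edge",(30,490),(365,527),.056),("panel",(40,355),(380,390),.108),("keeper",(212,358),(197,487),.0495)):
    A,B=onz("top",d(*A),z),onz("top",d(*B),z);p(nm,A,B,np.degrees(np.arctan2(*(A-B)[[1,0]])))
p("keepmid",onz("top",d(208,412),.0495),onz("top",d(205,421),.0495))
E
python3 - <<'E'
import cv2,numpy as np
t=cv2.imread("pics/top0.png");s=cv2.imread("pics/side0.png")
def c(im,x,y,w,h,W,H): 
    o=cv2.resize(im[y:y+h,x:x+w],(W,H),interpolation=cv2.INTER_CUBIC);return cv2.convertScaleAbs(o,alpha=1.6,beta=10)
cv2.imwrite("pics/m2.png",np.vstack([np.hstack([c(t,300,195,40,50,400,500)[:300*5//3],c(t,465,245,40,50,400,500)])]))
E
```

```text
side [ 0.4734 -0.7777  0.6425]
top [0.3519 0.0023 1.0245]
wing [ 0.4434 -0.3514  0.0519] [-0.1017 -0.7896 -0.5395  0.0803]
wing z50 [ 0.442  -0.3523  0.05  ] [ 0.4441 -0.35    0.05  ]
slot [ 0.5234 -0.0168  0.0543] [-0.0675 -1.3507 -1.2846  0.278 ]
slot z56 [ 0.5204 -0.0169  0.056 ] [ 0.5258 -0.0182  0.056 ]
dish [ 0.5269 -0.3376  0.036 ] [ 0.5053 -0.4167  0.036 ] [ 0.3877 -0.3714  0.036 ] [ 0.4115 -0.2944  0.036 ]
0.082 -105.2309
0.126 158.9655
0.0806 72.816
0.1232 -20.5318
dishslot [ 0.4891 -0.3683  0.036 ] [ 0.4281 -0.3471  0.036 ] -19.1363
guideL [0.5768 0.0577 0.05  ] [0.4647 0.0724 0.05  ] -7.4653
guideR [ 0.5679 -0.1109  0.05  ] [ 0.4469 -0.0961  0.05  ] -6.9753
guideLo [0.5826 0.079  0.05  ] [0.4643 0.0919 0.05  ] -6.2471
guideRo [ 0.5651 -0.1261  0.05  ] [ 0.4442 -0.1175  0.05  ] -4.0562
front edge [0.4994 0.0819 0.056 ] [ 0.481  -0.1161  0.056 ] 84.6766
panel [0.5688 0.0744 0.108 ] [ 0.5525 -0.1184  0.108 ] 85.1452
keeper [ 0.5828 -0.0246  0.0495] [ 0.5041 -0.0167  0.0495] -5.6852
keepmid [ 0.5496 -0.0226  0.0495] [ 0.5441 -0.0209  0.0495]
```

View pics/m2.png

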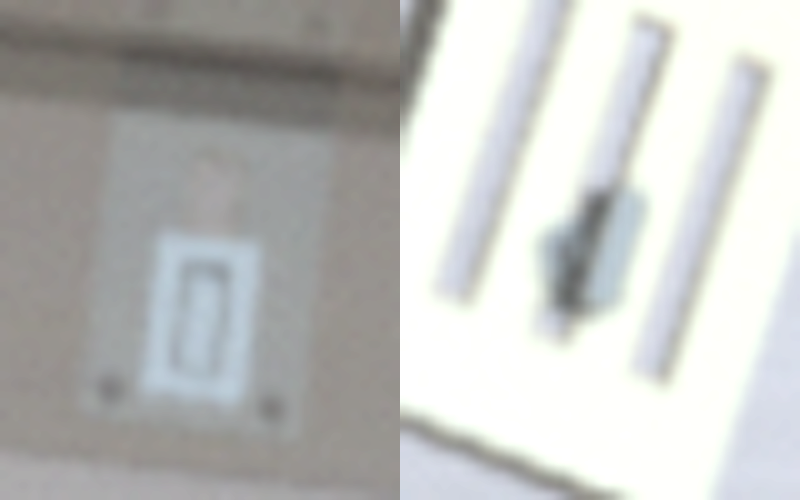

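The close crop shows the keeper slot as a paler patch just behind the white frame. Its rear end is at about top (321.2,210), and the upper slot centre is at (320.2,226.8). The bright top face of the wing is centred at about top (487.2,270.5).

```bash
cat >> h.py <<'E'
def p(*a):print(*[x if isinstance(x,str) else np.round(x,4) for x in a])
ang=lambda A,B:np.degrees(np.arctan2(*(A-B)[[1,0]]))
E
python3 - <<'E'
from h import *
m=lambda x,y:[465+(x-400)/10,245+y/10]; k=lambda x,y:[300+x/10,195+y/10]
r=tri(m(622,255),[294.4,413]);p("wingtop",r.x,r.fun)
W=onz("top",m(622,255),.061);p(W,onz("side",[294.4,413],.061))
for A,B in(((655,25),(550,330)),((550,0),(452,300)),((755,65),(652,378))):
    A,B=onz("top",m(*A),.036),onz("top",m(*B),.036);p(A,B,"ang",ang(A,B),"len",np.linalg.norm(A-B),"W lateral/mid",np.cross((A-B)[:2],(W-B)[:2])/np.linalg.norm(A-B))
# predict px for wing top corners & collar
y=np.radians(-19.3)
for ax in([.443,-.3525],[.441,-.353],[.444,-.351]):
    p(ax,"topc",[(np.array(q)-[465,245])*10+[400,0] for q in proj("top",box(*ax,y,.026,.008,.061))],"collar",(proj("top",[*ax,.039])[0]-[465,245])*10+[400,0],
      "sidec",[((q)-[250,390])*3.333+[400,0] for q in proj("side",box(*ax,y,.026,.008,.061))])
S=onz("top",k(202,318),.056);p("slot",S)
for q in((215,262),(190,375)):p("slot end",onz("top",k(*q),.056))
Kr=onz("top",k(212,150),.0495);Kf=onz("top",k(190,420),.0495);p("keeper rear slot end, plate front",Kr,Kf)
u=np.array([np.cos(np.radians(-5.5)),np.sin(np.radians(-5.5)),0])
p("advance along guides:",(Kr-S)@u-.01025,(Kf-S)@u+.045)
p("plate sides",*[onz("top",k(*q),.0495) for q in((112,110),(85,400),(333,130),(297,430))])
s2=lambda x,y:[300+(x-400)/3.333,230+(y-300)/3.333]
p("side slot",onz("side",s2(525,419),.056),"side keeper feature",onz("side",s2(572,431),.0495))
E
```

```text
wingtop [ 0.4429 -0.351   0.0614] [-0.2375 -1.8419 -1.2607  0.1874]
[ 0.4392 -0.3515  0.061 ] [ 0.4446 -0.3505  0.061 ]
[ 0.4889 -0.3694  0.036 ] [ 0.4261 -0.345   0.036 ] ang -21.2166 len 0.0674 W lateral/mid -0.0013
[ 0.4938 -0.3471  0.036 ] [ 0.432  -0.3245  0.036 ] ang -20.0884 len 0.0658 W lateral/mid -0.0229
[ 0.481  -0.3906  0.036 ] [ 0.4165 -0.3663  0.036 ] ang -20.6485 len 0.0689 W lateral/mid 0.0219
[ 0.443  -0.3525] topc [[626.5526 168.1708]
 [663.2537 181.8074]
 [625.723  304.3793]
 [588.8417 290.7545]] collar [588.2711 245.9597] sidec [[577.287   80.6395]
 [570.9178  96.6555]
 [510.954   81.1427]
 [517.798   65.4123]]
[ 0.441 -0.353] topc [[629.2791 178.1919]
 [665.9811 191.8247]
 [628.4314 314.4616]
 [591.5495 300.8414]] collar [590.9242 255.8022] sidec [[572.4127  81.8714]
 [565.9951  97.9088]
 [506.0376  82.3714]
 [512.9297  66.6203]]
[ 0.444 -0.351] topc [[619.1759 163.088 ]
 [655.8909 176.7295]
 [618.3325 299.2867]
 [581.4371 285.6564]] collar [581.0359 240.9782] sidec [[579.6951  77.4448]
 [573.3591  93.4036]
 [513.4804  77.9494]
 [520.29    62.2747]]
slot [ 0.5217 -0.0185  0.056 ]
slot end [ 0.533  -0.0209  0.056 ]
slot end [ 0.5102 -0.0163  0.056 ]
keeper rear slot end, plate front [ 0.5569 -0.0201  0.0495] [ 0.5023 -0.0165  0.0495]
advance along guides: 0.025 0.0255
plate sides [0.5647 0.     0.0495] [0.5059 0.0043 0.0495] [ 0.5615 -0.0443  0.0495] [ 0.5006 -0.0378  0.0495]
side slot [ 0.5247 -0.0172  0.056 ] side keeper feature [ 0.5516 -0.0216  0.0495]<stdin>:6: DeprecationWarning: Arrays of 2-dimensional vectors are deprecated. Use arrays of 3-dimensional vectors instead. (deprecated in NumPy 2.0)
```

Call:
jog_arm([
  {"dx": 34,"dy": -9,"grip": 0.6},
  {"dx": 34,"dy": -9},
  {"dx": 34,"dy": -9},
  {"dx": 34,"dy": -9},
  {"dx": 34,"dy": -9},
  {"dx": 34,"dy": -9},
  {"dx": 34,"dy": -9},
  {"az": -1},
  {"az": -1},
  {"az": -1},
  {"az": -1},
  {"az": -1},
  {"az": -1},
  {"az": -1},
  {"az": -1},
  {"az": -1},
  {"az": -1},
  {"az": -1},
  {"az": -1},
], grip_force=30)

```text
$.plan[0]: bad value
```

Call:
jog_arm([
  {"az": -1,"dz": 12},
  {"az": -1,"dz": 12},
  {"az": -1,"dz": 12},
  {"az": -1,"dz": 12},
  {"az": -1,"dz": 12},
  {"az": -1,"dz": 12},
  {"az": -1,"dz": 12},
  {"az": -1,"dz": 12},
  {"az": -1,"dz": 12},
  {"az": -1,"dz": 12},
  {"dz": 12,"az": -0.2},
  {"dz": 12},
  {"grip": 0.6},
  {"grip": 0.6},
])

```text
$.plan[0]: bad value
```

```bash
cat > snap.py <<'E'
import sys,cv2,numpy as np
from rig import sensors,imaging
from h import *
s=sensors.get_state()
x=R=None
from scipy.spatial.transform import Rotation as Ro
w,a,b,c=s["ee_rot"];M=Ro.from_quat([a,b,c,w]).as_matrix()
p("clk",s["clock"],"pos",s["position"],"F",s["contact_force"],"M",s["moment"],"w",s["width"],"gf",s["gripper_force"]);p("q",s["qpos"]);p("toolx ang",np.degrees(np.arctan2(M[1,0],M[0,0])),"toolz",M[:,2])
# usage: snap.py out name cx cy halfw halfh [name ...]
if len(sys.argv)>2:
    o=[]
    for i in range(2,len(sys.argv),5):
        n=sys.argv[i];cx,cy,hw,hh=map(int,sys.argv[i+1:i+5])
        im=imaging.get_image(n)["image"][:,:,::-1]
        o.append(cv2.convertScaleAbs(cv2.resize(im[cy-hh:cy+hh,cx-hw:cx+hw],(400,500),interpolation=cv2.INTER_CUBIC),alpha=1.4,beta=10))
        cv2.imwrite(f"pics/{sys.argv[1]}_{n}.png",im)
    cv2.imwrite(f"pics/{sys.argv[1]}.png",np.hstack(o))
E
python3 snap.py a1 top 485 260 40 50 side 294 405 48 60
```

```text
clk 0.1 pos [ 0.2566 -0.5143  0.4039] F [ 0.115  -0.3214  0.1251] M [-0.0218 -0.0511 -0.0077] w 0.0854 gf 0.0
q [-1.229   0.2765  1.506   0.      1.3607 -0.121 ]
toolx ang 26.5169 toolz [-6.0e-04  1.6e-03 -1.0e+00]
```

View pics/a1.png

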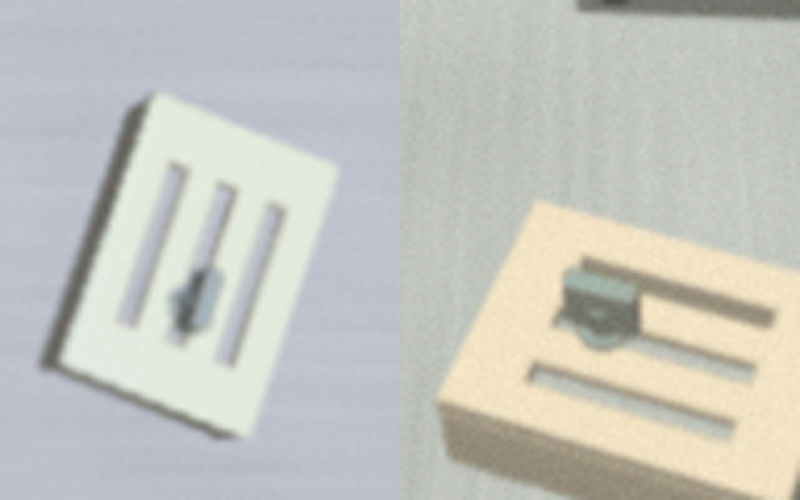

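The calls were refused, so the arm hasn't moved. The picture shows the screw unchanged in the dish, at about top (485,270). I'll fill in every key.

Call:
jog_arm([
  {"dx": 34,"dy": -9,"dz": 0,"ax": 0,"ay": 0,"az": 0,"grip": 0.6},
  {"dx": 34,"dy": -9,"dz": 0,"ax": 0,"ay": 0,"az": 0,"grip": 0.6},
  {"dx": 34,"dy": -9,"dz": 0,"ax": 0,"ay": 0,"az": 0,"grip": 0.6},
  {"dx": 34,"dy": -9,"dz": 0,"ax": 0,"ay": 0,"az": 0,"grip": 0.6},
  {"dx": 34,"dy": -9,"dz": 0,"ax": 0,"ay": 0,"az": 0,"grip": 0.6},
  {"dx": 34,"dy": -9,"dz": 0,"ax": 0,"ay": 0,"az": 0,"grip": 0.6},
  {"dx": 34,"dy": -9,"dz": 0,"ax": 0,"ay": 0,"az": 0,"grip": 0.6},
  {"dx": 0,"dy": 0,"dz": 0,"ax": 0,"ay": 0,"az": -1,"grip": 0.6},
  {"dx": 0,"dy": 0,"dz": 0,"ax": 0,"ay": 0,"az": -1,"grip": 0.6},
  {"dx": 0,"dy": 0,"dz": 0,"ax": 0,"ay": 0,"az": -1,"grip": 0.6},
  {"dx": 0,"dy": 0,"dz": 0,"ax": 0,"ay": 0,"az": -1,"grip": 0.6},
  {"dx": 0,"dy": 0,"dz": 0,"ax": 0,"ay": 0,"az": -1,"grip": 0.6},
  {"dx": 0,"dy": 0,"dz": 0,"ax": 0,"ay": 0,"az": -1,"grip": 0.6},
  {"dx": 0,"dy": 0,"dz": 0,"ax": 0,"ay": 0,"az": -1,"grip": 0.6},
  {"dx": 0,"dy": 0,"dz": 0,"ax": 0,"ay": 0,"az": -1,"grip": 0.6},
  {"dx": 0,"dy": 0,"dz": 0,"ax": 0,"ay": 0,"az": -1,"grip": 0.6},
  {"dx": 0,"dy": 0,"dz": 0,"ax": 0,"ay": 0,"az": -1,"grip": 0.6},
  {"dx": 0,"dy": 0,"dz": 0,"ax": 0,"ay": 0,"az": -1,"grip": 0.6},
], grip_force=30)

```text
clock: 1.7
position: [0.4415, -0.3518, 0.4045]
ee_rot: [-0.0, 0.69, 0.724, -0.0]
contact_force: [-0.0, -1.0, 0.2]
width: 0.0344
gripper_force: 0.0
```

Call:
jog_arm([
  {"dx": 0,"dy": 0,"dz": 12,"ax": 0,"ay": 0,"az": -1,"grip": 0.6},
  {"dx": 0,"dy": 0,"dz": 14,"ax": 0,"ay": 0,"az": -1,"grip": 0.6},
  {"dx": 0,"dy": 0,"dz": 14,"ax": 0,"ay": 0,"az": -1,"grip": 0.6},
  {"dx": 0,"dy": 0,"dz": 14,"ax": 0,"ay": 0,"az": -1,"grip": 0.6},
  {"dx": 0,"dy": 0,"dz": 14,"ax": 0,"ay": 0,"az": -1,"grip": 0.6},
  {"dx": 0,"dy": 0,"dz": 14,"ax": 0,"ay": 0,"az": -1,"grip": 0.6},
  {"dx": 0,"dy": 0,"dz": 14,"ax": 0,"ay": 0,"az": -1,"grip": 0.6},
  {"dx": 0,"dy": 0,"dz": 14,"ax": 0,"ay": 0,"az": -1,"grip": 0.6},
  {"dx": 0,"dy": 0,"dz": 14,"ax": 0,"ay": 0,"az": -1,"grip": 0.6},
  {"dx": 0,"dy": 0,"dz": 14,"ax": 0,"ay": 0,"az": -1,"grip": 0.6},
  {"dx": 0,"dy": 0,"dz": 14,"ax": 0,"ay": 0,"az": -1,"grip": 0.6},
  {"dx": 0,"dy": 0,"dz": 0,"ax": 0,"ay": 0,"az": -0.2,"grip": 0.6},
  {"dx": 0,"dy": 0,"dz": 0,"ax": 0,"ay": 0,"az": 0,"grip": 0.6},
])

```text
clock: 2.78
position: [0.4414, -0.3517, 0.2521]
ee_rot: [-0.001, 0.177, 0.984, 0.001]
contact_force: [-0.5, 0.3, -0.7]
width: 0.0345
gripper_force: 0.0
```

```bash
python3 snap.py a2 side 294 395 48 60 top 485 260 40 50
```

```text
clk 2.7833 pos [ 0.4414 -0.3517  0.2521] F [-0.5103  0.3374 -0.6675] M [-0.0072  0.0622  0.0017] w 0.0345 gf 0.0
q [-0.7961  0.3867  1.7502 -0.      1.0067 -2.0114]
toolx ang 159.6285 toolz [-0.0015  0.0014 -1.    ]
```

View pics/a2.png

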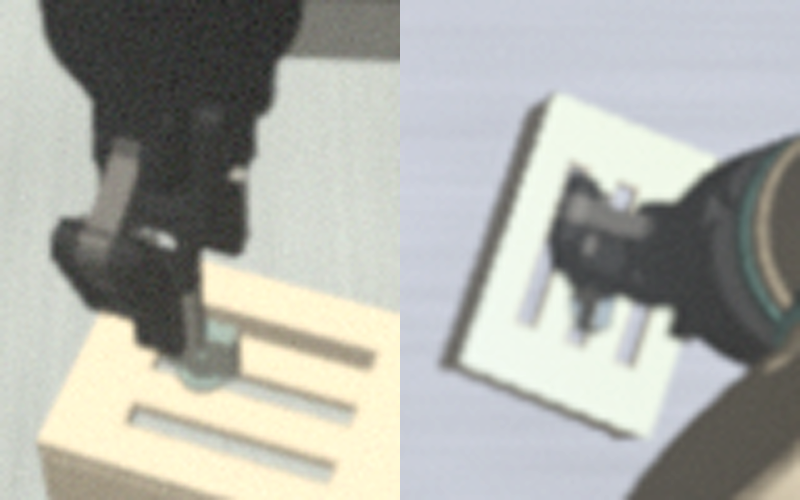

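The side crop shows the near fingertip's lower edge centred at about (162,350), with the wing behind it at (205,345). In the top crop the wing's end is visible at (590,315). I'll compare the finger's expected projection with this.

```bash
python3 - <<'E'
from h import *
y=np.radians(-20.4);X=np.array([np.cos(y),np.sin(y)]);Y=np.array([-np.sin(y),np.cos(y)])
c=np.array([.4414,-.3517])
cr=lambda q:(q-[246,335])*[400/96,500/120]
for z in(.0787,.085):
  for o in(-.0172,-.025,-.030):
    for e in(-.011,.011):
        P=np.r_[c+o*Y+e*X,z];p(z,o,e,cr(proj("side",P)[0]))
for b in((.4414,-.3517),(.443,-.351),(.445,-.351)):
    p(b,"wing top corners",*[cr(q) for q in proj("side",box(*b,y,.026,.008,.061))],"bot z41",*[cr(q) for q in proj("side",box(*b,y,.026,.008,.040))])
    p("topview wing",*[(q-[445,210])*5+[400,0] for q in proj("top",box(*b,y,.026,.008,.061))])
E
```

```text
0.0787 -0.0172 -0.011 [137.6682 328.7777]
0.0787 -0.0172 0.011 [202.3411 346.7563]
0.0787 -0.025 -0.011 [128.3153 348.7512]
0.0787 -0.025 0.011 [193.4956 367.069 ]
0.0787 -0.03 -0.011 [122.2311 361.7434]
0.0787 -0.03 0.011 [187.7406 380.2835]
0.085 -0.0172 -0.011 [136.4175 316.4704]
0.085 -0.0172 0.011 [201.446  334.4467]
0.085 -0.025 -0.011 [126.9997 336.4473]
0.085 -0.025 0.011 [192.5413 354.7649]
0.085 -0.03 -0.011 [120.8727 349.443 ]
0.085 -0.03 0.011 [186.7472 367.9842]
[ 0.4414 -0.3517] wing top corners [233.3689 328.7817] [224.9217 348.6622] [150.6118 328.0583] [159.6328 308.554 ] bot z41 [235.6209 367.6459] [227.3459 387.5068] [154.3312 366.9046] [163.1599 347.4126]
topview wing [612.1089 263.098 ] [630.3519 270.2754] [610.4166 331.1614] [592.0833 323.9863]
[ 0.443 -0.351] wing top corners [238.2308 326.7789] [229.8348 346.6244] [155.5418 326.061 ] [164.5116 306.5906] bot z41 [240.3945 365.6456] [232.1688 385.4721] [159.1704 364.9098] [167.9498 345.451 ]
topview wing [610.2967 259.0805] [628.5411 266.2596] [608.6088 327.1216] [590.2739 319.9445]
[ 0.445 -0.351] wing top corners [244.3227 326.5328] [235.9819 346.375 ] [161.6337 325.819 ] [170.5494 306.3516] bot z41 [246.3781 365.4009] [238.2056 385.2243] [165.1541 364.6693] [173.8811 345.2135]
topview wing [610.1359 254.0861] [628.377  261.2662] [608.4618 322.0917] [590.13   314.9134]
```

```bash
python3 - <<'E'
import cv2,numpy as np
a=cv2.imread("pics/a2_side.png")[380:450,270:326];b=cv2.imread("pics/a1_side.png")[380:450,270:326]
f=lambda o:cv2.convertScaleAbs(cv2.resize(o,(400,500),interpolation=cv2.INTER_CUBIC),alpha=1.6,beta=10)
cv2.imwrite("pics/m3.png",np.hstack([f(a),f(b)]))
E
```

```text
(no output)
```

View pics/m3.png

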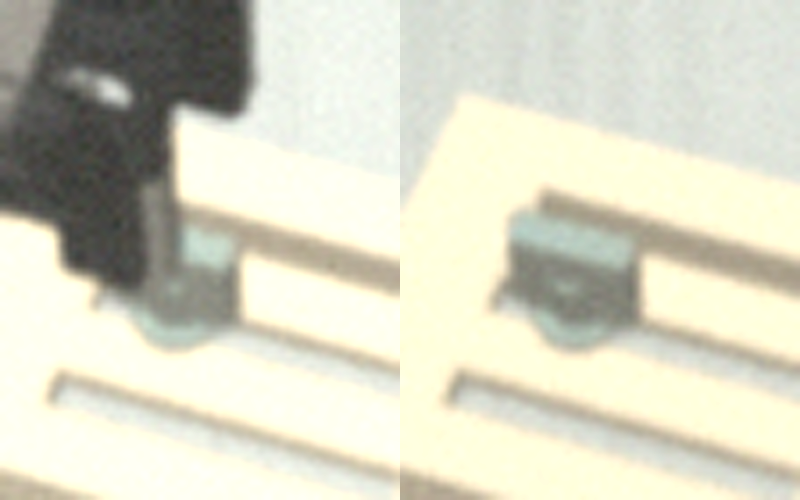

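The near fingertip at (120,285) stands slightly forward of the wing centre, which is at (175,270) in the left half. I'll shift about 2 mm along the wing, descend and close.

Call:
jog_arm([
  {"dx": -2,"dy": 0,"dz": 8,"ax": 0,"ay": 0,"az": 0.1,"grip": 0.6},
  {"dx": 0,"dy": 0,"dz": 10,"ax": 0,"ay": 0,"az": 0,"grip": 0.6},
  {"dx": 0,"dy": 0,"dz": 8,"ax": 0,"ay": 0,"az": 0,"grip": 0.6},
  {"dx": 0,"dy": 0,"dz": 6,"ax": 0,"ay": 0,"az": 0,"grip": 0.6},
  {"dx": 0,"dy": 0,"dz": 3,"ax": 0,"ay": 0,"az": 0,"grip": 0.6},
  {"dx": 0,"dy": 0,"dz": 0,"ax": 0,"ay": 0,"az": 0,"grip": 0.6},
])

```text
clock: 3.38
position: [0.4431, -0.3523, 0.2165]
ee_rot: [-0.001, 0.181, 0.983, 0.001]
contact_force: [-0.2, -0.7, -0.5]
width: 0.0343
gripper_force: 0.0
```

Call:
jog_arm([
  {"dx": 0,"dy": 0,"dz": 0,"ax": 0,"ay": 0,"az": 0,"grip": 1},
  {"dx": 0,"dy": 0,"dz": 0,"ax": 0,"ay": 0,"az": 0,"grip": 1},
  {"dx": 0,"dy": 0,"dz": 0,"ax": 0,"ay": 0,"az": 0,"grip": 1},
  {"dx": 0,"dy": 0,"dz": 0,"ax": 0,"ay": 0,"az": 0,"grip": 1},
  {"dx": 0,"dy": 0,"dz": 0,"ax": 0,"ay": 0,"az": 0,"grip": 1},
  {"dx": 0,"dy": 0,"dz": 0,"ax": 0,"ay": 0,"az": 0,"grip": 1},
])

```text
clock: 3.88
position: [0.4436, -0.3523, 0.218]
ee_rot: [0.0, 0.181, 0.983, 0.0]
contact_force: [1.3, 3.2, 1.5]
width: 0.007
gripper_force: 32.6
```

Call:
jog_arm([
  {"dx": 0,"dy": 0,"dz": -3,"ax": 0,"ay": 0,"az": 0,"grip": 1},
  {"dx": 0,"dy": 0,"dz": -8,"ax": 0,"ay": 0,"az": 0,"grip": 1},
  {"dx": 0,"dy": 0,"dz": -15,"ax": 0,"ay": 0,"az": 0,"grip": 1},
  {"dx": 0,"dy": 0,"dz": -20,"ax": 0,"ay": 0,"az": 0,"grip": 1},
  {"dx": 0,"dy": 0,"dz": -20,"ax": 0,"ay": 0,"az": 0,"grip": 1},
  {"dx": 0,"dy": 0,"dz": -10,"ax": 0,"ay": 0,"az": 0,"grip": 1},
  {"dx": 0,"dy": 0,"dz": 0,"ax": 0,"ay": 0,"az": 0,"grip": 1},
])

```text
clock: 4.47
position: [0.444, -0.3537, 0.2969]
ee_rot: [0.003, 0.181, 0.983, -0.002]
contact_force: [-0.4, -0.9, -0.6]
width: 0.0075
gripper_force: 32.3
```

```bash
python3 snap.py a3; python3 - <<'E'
import cv2
from rig import imaging
d=imaging.get_image("side");im=d["image"][:,:,::-1];cv2.imwrite("pics/a3_side.png",im)
E
```

```text
clk 4.4667 pos [ 0.444  -0.3537  0.2969] F [-0.3859 -0.9124 -0.6318] M [-0.0482  0.022   0.0314] w 0.0075 gf 32.3094
q [-7.9500e-01  3.4350e-01  1.6893e+00 -1.2000e-03  1.1019e+00 -2.0008e+00]
toolx ang 159.1212 toolz [ 0.0041 -0.0057 -1.    ]
```

Call:
jog_arm([
  {"dx": 2,"dy": 15,"dz": 0,"ax": 0,"ay": 0,"az": 0,"grip": 1},
  {"dx": 4,"dy": 30,"dz": 0,"ax": 0,"ay": 0,"az": 0,"grip": 1},
  {"dx": 5,"dy": 36,"dz": 0,"ax": 0,"ay": 0,"az": 0,"grip": 1},
  {"dx": 5,"dy": 36,"dz": 0,"ax": 0,"ay": 0,"az": 0,"grip": 1},
  {"dx": 5,"dy": 36,"dz": 0,"ax": 0,"ay": 0,"az": 0,"grip": 1},
  {"dx": 5,"dy": 36,"dz": 0,"ax": 0,"ay": 0,"az": 0,"grip": 1},
  {"dx": 5,"dy": 36,"dz": 0,"ax": 0,"ay": 0,"az": 0,"grip": 1},
  {"dx": 5,"dy": 36,"dz": 0,"ax": 0,"ay": 0,"az": 0,"grip": 1},
  {"dx": 4,"dy": 36,"dz": 0,"ax": 0,"ay": 0,"az": 0,"grip": 1},
  {"dx": 4,"dy": 30,"dz": 0,"ax": 0,"ay": 0,"az": 0,"grip": 1},
  {"dx": 2,"dy": 15,"dz": 0,"ax": 0,"ay": 0,"az": -0.8,"grip": 1},
  {"dx": 0,"dy": 0,"dz": 0,"ax": 0,"ay": 0,"az": -0.9,"grip": 1},
  {"dx": 0,"dy": 0,"dz": 0,"ax": 0,"ay": 0,"az": -0.8,"grip": 1},
  {"dx": 0,"dy": 0,"dz": 0,"ax": 0,"ay": 0,"az": 0,"grip": 1},
  {"dx": 0,"dy": 0,"dz": 0,"ax": 0,"ay": 0,"az": 0,"grip": 1},
])

```text
clock: 5.77
position: [0.5216, -0.0159, 0.2925]
ee_rot: [-0.001, 0.052, 0.999, 0.0]
contact_force: [-0.4, -0.7, -0.5]
width: 0.0072
gripper_force: 32.3
```

```bash
python3 snap.py a4 side 345 255 48 60 top 320 220 40 50
```

```text
clk 5.7667 pos [ 0.5216 -0.0159  0.2925] F [-0.3796 -0.7364 -0.4684] M [-0.0442  0.0542  0.0308] w 0.0072 gf 32.2957
q [-0.1639  0.2878  1.7891 -0.      1.0674 -1.6305]
toolx ang 174.0285 toolz [-2.7e-03  4.0e-04 -1.0e+00]
```

View pics/a4.png

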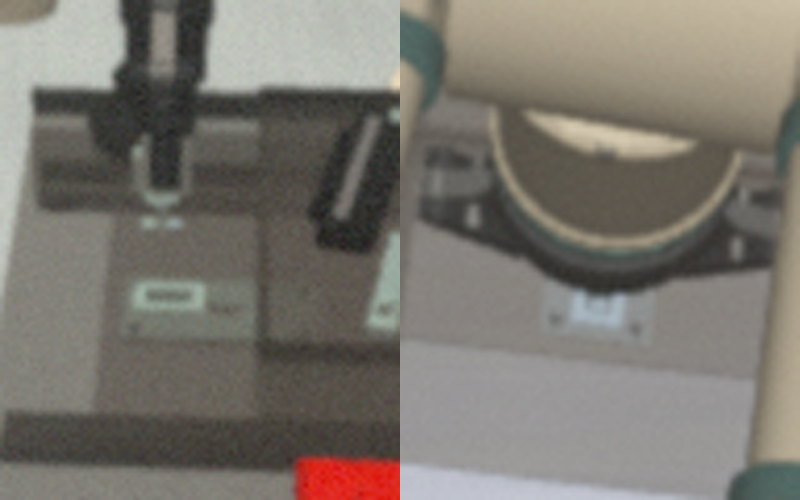

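The side crop shows the screw hanging upright, with its bar at (161,224), the slot's dark opening at (168,297) and the keeper slot at (228,309). The gripper covers most of the top view. I'll measure subpixel values from the raw side picture.

```bash
python3 - <<'E'
from h import *
g=cv2.imread("pics/a4_side.png").astype(int).sum(2)//3
np.set_printoptions(linewidth=220)
print("rows 244-253 cols 326-346");print(g[244:254,326:347])
print("slot rows 261-272 cols 326-360");print(g[261:273,326:361])
E
```

```text
rows 244-253 cols 326-346
[[ 47  47  45  47  47  49  58  62  75  78  77  68  56  54  44  45  44  48  43  43  40]
 [ 50  55  50  51  49  50  49  52  60  66  67  58  50  46  47  48  49  49  48  46  45]
 [ 57  61  58  59  58  64  64  65  64  64  67  63  63  59  56  54  55  50  55  56  56]
 [ 65  64  66  64  73  85  90  88  78  74  72  78  83  82  73  61  60  59  60  63  61]
 [ 66  62  63  68  75  91 102  96  87  79  81  92 100  96  85  70  63  61  62  64  64]
 [ 63  65  67  66  73  85  91  88  81  75  79  85  88  88  79  69  64  64  60  60  63]
 [ 66  68  62  66  69  73  69  71  67  69  70  68  72  65  67  63  64  62  65  62  63]
 [ 68  65  68  65  67  65  63  63  63  68  68  63  63  63  62  63  65  62  61  66  64]
 [ 66  62  68  65  64  68  63  65  64  64  65  63  64  65  65  63  68  64  63  62  63]
 [ 62  68  64  67  65  62  66  67  62  62  63  62  62  65  63  62  64  67  61  60  63]]
slot rows 261-272 cols 326-360
[[ 65  69  69  69  73  74  71  75  72  74  69  67  73  67  73  71  68  67  72  66  67  65  65  66  65  66  64  64  65  66  65  61  54  50  46]
 [ 68  71  74  77  82  86  90
[... 844 characters left out ...]
96 100 103 100 101  95 101 101  97 100  99  99 100 104 104 104  96  76  65  63  66  67  63  67  65  66  69  70  73  59  48  45]
 [ 68  75  79  83  84  87  86  91  88  87  85  85  88  86  91  88  88  91  90  88  77  68  59  63  61  55  64  63  67  72  73  70  63  48  47]
 [ 69  75  75  78  76  75  76  77  75  77  72  74  77  80  76  76  77  77  79  81  75  71  71  67  67  66  63  70  72  74  75  73  63  50  43]
 [ 71  76  77  75  76  73  74  76  75  75  74  74  73  76  74  75  76  76  76  77  76  73  75  71  72  71  72  70  71  74  75  75  56  50  48]
 [ 72  71  70  66  68  73  76  75  78  74  75  76  72  74  73  74  76  74  74  74  76  71  73  74  75  73  76  72  78  74  73  72  57  50  45]]
```

```bash
python3 - <<'E'
from h import *
S=onz("side",[337.1,265.6],.056)
yaw=np.radians(-5.7);c,s=np.cos(yaw),np.sin(yaw)
for zb in(.094,.096,.098):
    B=onz("side",[335.3,248.0],zb);d=(S-B)[:2];p(zb,"S",S,"B",B,"slot-bar xy mm",d*1e3,"along guide",1e3*(d@[c,s]),"left",1e3*(d@[-s,c]))
# yaw from images: edges in side & top
E_=lambda n,a,b,z:ang(onz(n,a,z),onz(n,b,z))
p("wing vs tool y check bar rows equal => angle", E_("side",[340.3,248],[330.3,248],.096), "slot", E_("side",[346,265.6],[328.6,265.6],.056))
g={n:cv2.cvtColor(cv2.imread(f"pics/{n}0.png"),cv2.COLOR_BGR2GRAY) for n in("top","side")}
l=cv2.createLineSegmentDetector().detect(g["top"])[0][:,0]
for q in l:
    if 225<q[0]<420 and 115<q[1]<285 and np.hypot(*(q[2:]-q[:2]))>45:
        p("top",q,"ang@.05",E_("top",q[:2],q[2:],.05))
E
```

```text
0.094 S [ 0.524  -0.0169  0.056 ] B [ 0.5207 -0.0117  0.094 ] slot-bar xy mm [ 3.2759 -5.1276] along guide 3.7689 left -4.7769
0.096 S [ 0.524  -0.0169  0.056 ] B [ 0.5205 -0.0145  0.096 ] slot-bar xy mm [ 3.4484 -2.3346] along guide 3.6632 left -1.9805
0.098 S [ 0.524  -0.0169  0.056 ] B [ 0.5203 -0.0173  0.098 ] slot-bar xy mm [3.6209 0.4584] along guide 3.5575 left 0.8158
wing vs tool y check bar rows equal => angle -3.1462 slot -3.0959
top [249.1769 119.794  411.9064 139.1101] ang@.05 84.2696
top [413.3168 139.2848 401.7956 274.3682] ang@.05 -5.7227
top [233.1058 220.809  248.0574 120.8018] ang@.05 174.3732
top [334.2167 191.0779 285.3235 173.9876] ang@.05 -108.6856
top [294.1851 161.168  338.9554 176.8248] ang@.05 71.232
top [260.3645 253.2602 273.7218 155.5357] ang@.05 174.285
top [293.2198 143.5806 364.4992 152.0838] ang@.05 84.2269
top [382.1672 149.4033 370.8073 266.7717] ang@.05 -5.704
top [350.7618 270.7203 251.7723 258.9922] ang@.05 -95.7656
top [271.918  201.8808 264.8762 254.2744] ang@.05 -5.7605
top [268.8718 253.2241 275.5206 203.1112] ang@.05 174.2679
top [367.6758 2
[... 161 characters left out ...]
p [397.73   273.2004 408.979  145.5901] ang@.05 174.217
top [354.4187 264.5089 359.7325 213.162 ] ang@.05 174.3353
top [252.4375 165.7061 245.2245 215.7474] ang@.05 -5.6749
top [391.066  264.4166 396.1525 210.5568] ang@.05 174.1567
top [246.1123 160.5108 236.9246 221.8824] ang@.05 -5.8411
top [364.44   146.3345 294.2525 137.8935] ang@.05 -95.8287
top [285.6132 194.4739 360.5889 203.4274] ang@.05 84.1905
top [358.1202 210.6665 285.5778 202.2835] ang@.05 -95.5916
top [364.373  155.6423 293.087  147.196 ] ang@.05 -95.7255
top [399.9575 206.8125 393.626  274.4219] ang@.05 -5.8493
top [378.0964 139.6184 283.0871 128.4472] ang@.05 -95.6616
top [241.4426 216.9962 249.4234 163.1322] ang@.05 174.1763
```

Call:
jog_arm([
  {"dx": -2,"dy": -1,"dz": 6,"ax": 0,"ay": 0,"az": -0.04,"grip": 1},
  {"dx": -1.6,"dy": -0.4,"dz": 10,"ax": 0,"ay": 0,"az": 0,"grip": 1},
  {"dx": 0,"dy": 0,"dz": 10,"ax": 0,"ay": 0,"az": 0,"grip": 1},
  {"dx": 0,"dy": 0,"dz": 5,"ax": 0,"ay": 0,"az": 0,"grip": 1},
  {"dx": 0,"dy": 0,"dz": 0,"ax": 0,"ay": 0,"az": 0,"grip": 1},
  {"dx": 0,"dy": 0,"dz": 0,"ax": 0,"ay": 0,"az": 0,"grip": 1},
  {"dx": 0,"dy": 0,"dz": 0,"ax": 0,"ay": 0,"az": 0,"grip": 1},
])

```text
clock: 6.45
position: [0.5259, -0.0185, 0.2627]
ee_rot: [0.0, 0.049, 0.999, -0.0]
contact_force: [0.6, -0.1, -0.1]
width: 0.0073
gripper_force: 32.3
```

```bash
python3 snap.py a5 side 345 255 48 60; python3 - <<'E'
from h import *
g=cv2.imread("pics/a5_side.png").astype(int).sum(2)//3
np.set_printoptions(linewidth=220)
print(g[252:272,326:349])
E
```

```text
clk 6.45 pos [ 0.5259 -0.0185  0.2627] F [ 0.5772 -0.1044 -0.0697] M [-0.0139 -0.0059  0.0036] w 0.0073 gf 32.2992
q [-1.6740e-01  3.2520e-01  1.8208e+00 -1.0000e-04  9.9560e-01 -1.6394e+00]
toolx ang 174.3433 toolz [ 0.e+00 -1.e-04 -1.e+00]
[[ 63  67  65  63  63  60  64  69  64  55  35  28  21  28  29  25  43  55  64  64  64  62  61]
 [ 67  63  65  63  65  60  65  68  62  51  34  32  27  27  29  33  45  60  66  64  65  64  63]
 [ 66  63  62  64  65  66  64  67  68  65  57  50  50  51  53  55  60  61  64  66  60  62  62]
 [ 64  68  62  63  65  62  66  68  76  82  80  71  73  72  77  81  77  64  61  66  62  62  66]
 [ 63  66  65  61  63  63  66  65  77  91  93  91  88  94  93  87  75  68  63  64  63  65  63]
 [ 66  66  63  65  63  66  62  63  69  77  86  88  90  84  80  76  65  64  66  65  66  60  64]
 [ 62  65  62  65  64  65  64  63  65  65  71  74  73  70  67  67  66  63  62  65  69  64  63]
 [ 64  64  64  63  64  62  64  65  69  64  66  67  64  65  60  62  65  66  61  64  65  64  66]
 [ 67  63  68  64  67  65  64  73  77  75  73  67  68  66  71  72  76  69  65  63  64  61  63]
 [ 
[... 342 characters left out ...]
9  83  87 100 107  99  88  77  76]
 [ 70  76  85  99 113 103  82  74  71  73  72  70  74  70  75  74  81 100 110 104  87  79  73]
 [ 67  76  87 106 114  99  83  72  74  72  71  68  70  72  73  76  83  98 108 101  86  76  76]
 [ 69  78  88  99 109 104  93  89  88  89  90  85  89  88  91  94  98 103 111 102  80  72  72]
 [ 71  76  82  93  99 101  99 102 101  99  99 100  98 100 100 100 104 104 108  95  77  68  63]
 [ 71  76  76  82  84  83  82  87  89  87  85  88  88  88  91  92  90  90  93  85  75  69  63]
 [ 73  74  77  73  77  78  77  77  77  75  76  75  77  79  78  77  78  82  75  78  76  73  69]
 [ 71  74  71  73  72  75  77  76  72  75  75  75  75  74  73  75  74  74  76  77  74  74  71]]
```

```bash
python3 - <<'E'
from h import *
S=onz("side",[337.1,265.6],.056)
yaw=np.radians(-5.73);c,s=np.cos(yaw),np.sin(yaw)
for zb in(.0645,.066,.0675):
  for u in(337.8,338.0):
    B=onz("side",[u,261.3],zb);d=(S-B)[:2];p(zb,u,"B",B,"along guide",1e3*(d@[c,s]),"left",1e3*(d@[-s,c]))
E
```

```text
0.0645 337.8 B [ 0.5254 -0.0145  0.0645] along guide -1.2017 left -2.4958
0.0645 338.0 B [ 0.5258 -0.0145  0.0645] along guide -1.5839 left -2.5133
0.066 337.8 B [ 0.5253 -0.0165  0.066 ] along guide -1.265 left -0.5115
0.066 338.0 B [ 0.5257 -0.0165  0.066 ] along guide -1.6463 left -0.529
0.0675 337.8 B [ 0.5251 -0.0185  0.0675] along guide -1.3284 left 1.4728
0.0675 338.0 B [ 0.5255 -0.0185  0.0675] along guide -1.7087 left 1.4554
```

Call:
jog_arm([
  {"dx": 1.3,"dy": 0,"dz": 2,"ax": 0,"ay": 0,"az": 0,"grip": 1},
  {"dx": 0,"dy": 0,"dz": 2,"ax": 0,"ay": 0,"az": 0,"grip": 1},
  {"dx": 0,"dy": 0,"dz": 1,"ax": 0,"ay": 0,"az": 0,"grip": 1},
  {"dx": 0,"dy": 0,"dz": 1,"ax": 0,"ay": 0,"az": 0,"grip": 1},
  {"dx": 0,"dy": 0,"dz": 1,"ax": 0,"ay": 0,"az": 0,"grip": 1},
  {"dx": 0,"dy": 0,"dz": 0,"ax": 0,"ay": 0,"az": 0,"grip": 1},
  {"dx": 0,"dy": 0,"dz": 0,"ax": 0,"ay": 0,"az": 0,"grip": 1},
])

```text
clock: 7.08
position: [0.5245, -0.0183, 0.2557]
ee_rot: [0.0, 0.049, 0.999, -0.0]
contact_force: [-0.6, -0.2, -0.3]
width: 0.0071
gripper_force: 32.3
```

Call:
jog_arm([
  {"dx": 0,"dy": 0,"dz": 1,"ax": 0,"ay": 0,"az": 0,"grip": 1},
  {"dx": 0,"dy": 0,"dz": 1,"ax": 0,"ay": 0,"az": 0,"grip": 1},
  {"dx": 0,"dy": 0,"dz": 0,"ax": 0,"ay": 0,"az": 0,"grip": 1},
])

```text
clock: 7.33
position: [0.5244, -0.0183, 0.2535]
ee_rot: [-0.0, 0.049, 0.999, -0.0]
contact_force: [-0.6, -0.1, -0.5]
width: 0.007
gripper_force: 32.3
```

Call:
jog_arm([
  {"dx": 0,"dy": 0,"dz": 1,"ax": 0,"ay": 0,"az": 0,"grip": 1},
  {"dx": 0,"dy": 0,"dz": 0.5,"ax": 0,"ay": 0,"az": 0,"grip": 1},
  {"dx": 0,"dy": 0,"dz": 0,"ax": 0,"ay": 0,"az": 0,"grip": 1},
])

```text
clock: 7.58
position: [0.5245, -0.0183, 0.252]
ee_rot: [-0.0, 0.049, 0.999, -0.0]
contact_force: [-0.4, 0.4, 0.2]
width: 0.0071
gripper_force: 32.3
```

Call:
jog_arm([
  {"dx": 0,"dy": 0,"dz": 1,"ax": 0,"ay": 0,"az": 0,"grip": 1},
  {"dx": 0,"dy": 0,"dz": 0,"ax": 0,"ay": 0,"az": 0,"grip": 1},
  {"dx": 0,"dy": 0,"dz": 0,"ax": 0,"ay": 0,"az": 0,"grip": 1},
])

```text
clock: 7.83
position: [0.5245, -0.0183, 0.2511]
ee_rot: [-0.0, 0.049, 0.999, -0.0]
contact_force: [-0.5, -0.1, -1.1]
width: 0.0069
gripper_force: 32.3
```

Call:
jog_arm([
  {"dx": 0,"dy": 0,"dz": 1,"ax": 0,"ay": 0,"az": 0,"grip": 1},
  {"dx": 0,"dy": 0,"dz": 0,"ax": 0,"ay": 0,"az": 0,"grip": 1},
  {"dx": 0,"dy": 0,"dz": 0,"ax": 0,"ay": 0,"az": 0,"grip": 1},
])

```text
clock: 8.08
position: [0.5245, -0.0183, 0.2501]
ee_rot: [-0.0, 0.049, 0.999, -0.0]
contact_force: [-0.3, -0.4, -0.6]
width: 0.0071
gripper_force: 32.3
```

Call:
jog_arm([
  {"dx": 0,"dy": 0,"dz": 1,"ax": 0,"ay": 0,"az": 0,"grip": 1},
  {"dx": 0,"dy": 0,"dz": 0,"ax": 0,"ay": 0,"az": 0,"grip": 1},
  {"dx": 0,"dy": 0,"dz": 0,"ax": 0,"ay": 0,"az": 0,"grip": 1},
])

```text
clock: 8.33
position: [0.5246, -0.0183, 0.2493]
ee_rot: [0.0, 0.049, 0.999, -0.0]
contact_force: [-0.2, -0.9, 0.5]
width: 0.007
gripper_force: 32.5
```

```bash
python3 snap.py a6 side 345 255 48 60; python3 - <<'E'
from h import *
g=cv2.imread("pics/a6_side.png").astype(int).sum(2)//3
np.set_printoptions(linewidth=220)
print(g[254:273,326:352])
E
```

```text
clk 8.3333 pos [ 0.5246 -0.0183  0.2493] F [-0.2069 -0.8504  0.4717] M [-0.0401  0.023  -0.0234] w 0.007 gf 32.4941
q [-1.6750e-01  3.3880e-01  1.8406e+00 -1.0000e-04  9.6180e-01 -1.6397e+00]
toolx ang 174.3561 toolz [ 4.e-04 -1.e-04 -1.e+00]
[[ 65  63  64  65  65  67  70  67  60  37  25  29  22  31  24  37  49  67  68  65  63  63  61  67  63  65]
 [ 67  63  64  67  64  67  68  67  58  36  27  27  28  24  26  36  51  63  68  64  62  62  67  62  61  61]
 [ 64  62  69  63  69  66  66  65  62  38  26  25  32  26  28  37  52  65  66  65  64  63  65  63  64  62]
 [ 68  65  63  64  68  69  67  67  59  33  28  30  26  23  30  37  52  64  67  68  63  65  63  65  64  65]
 [ 62  65  64  67  63  67  69  65  61  36  21  28  25  26  30  36  51  66  64  66  66  65  64  62  65  64]
 [ 63  66  60  65  66  68  67  65  61  42  36  36  36  33  35  39  56  63  68  66  66  62  63  63  63  62]
 [ 64  64  65  66  67  68  67  70  73  66  58  59  60  61  62  62  61  66  64  64  65  63  66  61  61  59]
 [ 68  65  69  68  70  71  73  79  89  88  80  78  80  87  81  77  72  71  66  68  65  66  62  65  66  64]
 
[... 476 characters left out ...]
  75  77  85  80  87 101 107 103  82  76  75  73  77  76]
 [ 69  74  86 103 111 103  96 105 104 102  93  86  91  97 102 101  96 104 108 102  79  72  70  74  73  72]
 [ 72  77  85  95 102 102 101 107 108 103 100 100 100 101 106 104 105 105 105  97  75  65  68  62  66  64]
 [ 71  75  80  84  88  87  87  88  89  89  85  87  87  89  91  92  88  89  91  87  74  66  63  64  59  61]
 [ 70  77  76  79  76  78  76  76  76  74  75  78  77  77  76  77  76  78  83  79  77  73  73  69  67  64]
 [ 72  72  72  74  75  77  74  75  77  72  72  75  76  78  76  76  76  75  73  74  74  73  75  71  72  72]
 [ 72  70  69  66  71  74  77  76  74  76  74  77  73  73  75  74  72  73  74  77  76  77  73  73  75  75]]
```

Call:
jog_arm([
  {"dx": 0,"dy": 0,"dz": 1,"ax": 0,"ay": 0,"az": 0,"grip": 1},
  {"dx": 0,"dy": 0,"dz": 0,"ax": 0,"ay": 0,"az": 0,"grip": 1},
  {"dx": 0,"dy": 0,"dz": 0,"ax": 0,"ay": 0,"az": 0,"grip": 1},
])

```text
clock: 8.63
position: [0.5246, -0.0183, 0.2491]
ee_rot: [0.0, 0.049, 0.999, -0.0]
contact_force: [-1.2, -0.6, 6.1]
width: 0.0074
gripper_force: 33.3
```

Call:
jog_arm([
  {"dx": 0,"dy": 0,"dz": 0.5,"ax": 0,"ay": 0,"az": 0,"grip": 1},
  {"dx": 0,"dy": 0,"dz": 0,"ax": 0,"ay": 0,"az": 0,"grip": 1},
  {"dx": 0,"dy": 0,"dz": 0,"ax": 0,"ay": 0,"az": 0,"grip": 1},
])

```text
clock: 8.88
position: [0.5246, -0.0183, 0.249]
ee_rot: [0.001, 0.049, 0.999, -0.0]
contact_force: [-2.3, -0.2, 9.6]
width: 0.0071
gripper_force: 33.7
```

Call:
jog_arm([
  {"dx": -0.5,"dy": 0,"dz": -0.8,"ax": 0,"ay": 0,"az": 0,"grip": 1},
  {"dx": -1,"dy": 0,"dz": 0,"ax": 0,"ay": 0,"az": 0,"grip": 1},
  {"dx": -1,"dy": 0,"dz": 0,"ax": 0,"ay": 0,"az": 0,"grip": 1},
  {"dx": -1,"dy": 0,"dz": 0,"ax": 0,"ay": 0,"az": 0,"grip": 1},
  {"dx": -1,"dy": 0,"dz": 0,"ax": 0,"ay": 0,"az": 0,"grip": 1},
  {"dx": -0.5,"dy": 0,"dz": 0,"ax": 0,"ay": 0,"az": 0,"grip": 1},
])

```text
clock: 9.38
position: [0.5272, -0.0185, 0.2489]
ee_rot: [-0.004, 0.049, 0.999, 0.0]
contact_force: [-8.0, 1.3, 13.4]
width: 0.0069
gripper_force: 34.1
```

```bash
python3 snap.py a7 side 345 255 48 60; python3 - <<'E'
from h import *
g=cv2.imread("pics/a7_side.png").astype(int).sum(2)//3
np.set_printoptions(linewidth=220)
print(g[261:272,326:356])
E
```

```text
clk 9.3833 pos [ 0.5272 -0.0185  0.2489] F [-8.0395  1.2659 13.4097] M [ 0.1291  1.6403 -0.0308] w 0.0069 gf 34.0581
q [-1.6680e-01  3.4450e-01  1.8323e+00 -7.0000e-04  9.7210e-01 -1.6391e+00]
toolx ang 174.3784 toolz [-7.3e-03  7.0e-04 -1.0e+00]
[[ 69  68  69  73  68  68  68  79  86  84  82  77  73  75  74  69  72  66  67  63  68  64  64  63  61  66  63  66  62  61]
 [ 68  71  72  81  85  88  86  90  90  91  93  93  92  92  92  88  82  83  82  79  74  70  71  73  75  70  73  70  67  69]
 [ 68  74  76  88 101 102 100  98  93  88  85  86  81  83  87  88  95 100 101  95  84  72  75  73  78  74  73  75  76  73]
 [ 67  71  81  91 106 107  96  87  83  80  78  69  69  68  76  84  95 103 108 103  88  74  76  76  78  75  78  74  76  73]
 [ 70  74  87 100 109 104  86  75  77  74  71  68  65  65  70  75  84  94 111 104  87  78  74  74  78  78  74  77  74  79]
 [ 71  77  88 101 111 103  85  86  88  83  79  69  69  70  79  82  83  98 107 104  85  73  72  74  76  75  79  79  76  79]
 [ 69  75  85 102 110 106  98 102 107 101  95  89  85  88 100 101 102 105 109 102  78  69  70  71  75  73  74  76  75  75]
 [ 69  73  84  94 101  99  98 106 107 107 102  97  99 100 106 105 109 108 108  96  76  68  61  66  65  64  62  69  67  72]
 [ 70  74  77  82  89  85  87  90  90  84  89  89  89  91  91  91  91  90  91  87  74  70  62  65  62  58  56  63  70  70]
 [ 71  72  73  77  78  78  78  77  77  74  76  76  74  80  77  77  77  81  77  82  78  71  70  69  65  66  65  68  71  74]
 [ 71  73  75  73  73  75  79  74  74  74  72  79  74  75  75  77  72  73  75  77  78  74  74  70  72  73  68  75  72  73]]
```

Call:
jog_arm([
  {"dx": 0,"dy": 0,"dz": -0.7,"ax": 0,"ay": 0,"az": 0,"grip": 1},
  {"dx": 0,"dy": 0,"dz": 0,"ax": 0,"ay": 0,"az": 0,"grip": 1},
])

```text
clock: 9.6
position: [0.5275, -0.0185, 0.249]
ee_rot: [-0.003, 0.049, 0.999, 0.0]
contact_force: [-5.8, -0.3, 7.1]
width: 0.0073
gripper_force: 33.3
```

Call:
jog_arm([
  {"dx": 0,"dy": 0,"dz": -0.7,"ax": 0,"ay": 0,"az": 0,"grip": 1},
  {"dx": 0,"dy": 0,"dz": 0,"ax": 0,"ay": 0,"az": 0,"grip": 1},
])

```text
clock: 9.77
position: [0.5277, -0.0185, 0.2492]
ee_rot: [-0.003, 0.049, 0.999, 0.0]
contact_force: [-5.9, 0.7, 3.6]
width: 0.0072
gripper_force: 32.7
```

Call:
jog_arm([
  {"dx": -1,"dy": 0,"dz": -0.2,"ax": 0,"ay": 0,"az": 0,"grip": 1},
  {"dx": -1,"dy": 0,"dz": 0,"ax": 0,"ay": 0,"az": 0,"grip": 1},
  {"dx": -1,"dy": 0,"dz": 0,"ax": 0,"ay": 0,"az": 0,"grip": 1},
])

```text
clock: 10.02
position: [0.5306, -0.0188, 0.2492]
ee_rot: [-0.003, 0.049, 0.999, 0.0]
contact_force: [-6.3, 0.2, 3.2]
width: 0.0074
gripper_force: 32.7
```

Call:
jog_arm([
  {"dx": -1,"dy": 0,"dz": 0,"ax": 0,"ay": 0,"az": 0,"grip": 1},
  {"dx": -1,"dy": 0,"dz": 0,"ax": 0,"ay": 0,"az": 0,"grip": 1},
  {"dx": -1,"dy": 0,"dz": 0,"ax": 0,"ay": 0,"az": 0,"grip": 1},
])

```text
clock: 10.27
position: [0.5336, -0.0191, 0.2492]
ee_rot: [-0.003, 0.049, 0.999, 0.0]
contact_force: [-5.9, 0.2, 2.8]
width: 0.007
gripper_force: 32.7
```

Call:
jog_arm([
  {"dx": -1,"dy": 0,"dz": 0,"ax": 0,"ay": 0,"az": 0,"grip": 1},
  {"dx": -1,"dy": 0,"dz": 0,"ax": 0,"ay": 0,"az": 0,"grip": 1},
  {"dx": -1,"dy": 0,"dz": 0,"ax": 0,"ay": 0,"az": 0,"grip": 1},
  {"dx": -1,"dy": 0,"dz": 0,"ax": 0,"ay": 0,"az": 0,"grip": 1},
  {"dx": -1,"dy": 0,"dz": 0,"ax": 0,"ay": 0,"az": 0,"grip": 1},
  {"dx": -1,"dy": 0,"dz": 0,"ax": 0,"ay": 0,"az": 0,"grip": 1},
  {"dx": -1,"dy": 0,"dz": 0,"ax": 0,"ay": 0,"az": 0,"grip": 1},
  {"dx": -1,"dy": 0,"dz": 0,"ax": 0,"ay": 0,"az": 0,"grip": 1},
])

```text
clock: 10.93
position: [0.5416, -0.0199, 0.2491]
ee_rot: [-0.003, 0.049, 0.999, 0.0]
contact_force: [-6.0, 0.2, 1.6]
width: 0.007
gripper_force: 32.7
```

Call:
jog_arm([
  {"dx": -0.7,"dy": 0,"dz": 0,"ax": 0,"ay": 0,"az": 0,"grip": 1},
  {"dx": -0.7,"dy": 0,"dz": 0,"ax": 0,"ay": 0,"az": 0,"grip": 1},
  {"dx": -0.6,"dy": 0,"dz": 0,"ax": 0,"ay": 0,"az": 0,"grip": 1},
])

```text
clock: 11.18
position: [0.5437, -0.0201, 0.2491]
ee_rot: [-0.003, 0.049, 0.999, 0.0]
contact_force: [-5.6, 0.0, 1.7]
width: 0.0072
gripper_force: 32.7
```

Call:
jog_arm([
  {"dx": -0.5,"dy": 0,"dz": 0.3,"ax": 0,"ay": 0,"az": 0,"grip": 1},
  {"dx": -0.5,"dy": 0,"dz": 0,"ax": 0,"ay": 0,"az": 0,"grip": 1},
  {"dx": -0.5,"dy": 0,"dz": 0,"ax": 0,"ay": 0,"az": 0,"grip": 1},
])

```text
clock: 11.43
position: [0.5444, -0.0201, 0.2489]
ee_rot: [-0.004, 0.049, 0.999, 0.0]
contact_force: [-8.1, -0.2, 5.9]
width: 0.0068
gripper_force: 33.0
```

Call:
jog_arm([
  {"dx": -0.5,"dy": 0,"dz": 0,"ax": 0,"ay": 0,"az": 0,"grip": 1},
  {"dx": -0.5,"dy": 0,"dz": 0,"ax": 0,"ay": 0,"az": 0,"grip": 1},
])

```text
clock: 11.6
position: [0.5452, -0.0202, 0.2489]
ee_rot: [-0.004, 0.049, 0.999, 0.0]
contact_force: [-7.1, 0.7, 4.4]
width: 0.007
gripper_force: 33.0
```

Call:
jog_arm([
  {"dx": -0.5,"dy": 0,"dz": 0,"ax": 0,"ay": 0,"az": 0,"grip": 1},
  {"dx": -0.5,"dy": 0,"dz": 0,"ax": 0,"ay": 0,"az": 0,"grip": 1},
])

```text
clock: 11.77
position: [0.5468, -0.0204, 0.2489]
ee_rot: [-0.004, 0.049, 0.999, 0.0]
contact_force: [-7.1, 0.7, 3.2]
width: 0.0072
gripper_force: 32.9
```

Call:
jog_arm([
  {"dx": -0.5,"dy": 0,"dz": 0.1,"ax": 0,"ay": 0,"az": 0,"grip": 1},
  {"dx": -0.5,"dy": 0,"dz": 0,"ax": 0,"ay": 0,"az": 0,"grip": 1},
])

```text
clock: 11.93
position: [0.5475, -0.0205, 0.2489]
ee_rot: [-0.004, 0.049, 0.999, 0.0]
contact_force: [-7.7, 0.6, 5.8]
width: 0.0071
gripper_force: 33.0
```

Call:
jog_arm([
  {"dx": -0.5,"dy": 0,"dz": 0.1,"ax": 0,"ay": 0,"az": 0,"grip": 1},
  {"dx": -0.5,"dy": 0,"dz": 0,"ax": 0,"ay": 0,"az": 0,"grip": 1},
])

```text
clock: 12.1
position: [0.5484, -0.0205, 0.2488]
ee_rot: [-0.004, 0.049, 0.999, 0.0]
contact_force: [-6.9, 0.2, 4.4]
width: 0.0071
gripper_force: 33.0
```

Call:
jog_arm([
  {"dx": -0.5,"dy": 0,"dz": 0,"ax": 0,"ay": 0,"az": 0,"grip": 1},
  {"dx": -0.5,"dy": 0,"dz": 0,"ax": 0,"ay": 0,"az": 0,"grip": 1},
])

```text
clock: 12.27
position: [0.5497, -0.0206, 0.2488]
ee_rot: [-0.004, 0.049, 0.999, 0.0]
contact_force: [-8.0, 1.0, 3.8]
width: 0.0075
gripper_force: 33.0
```

Call:
jog_arm([
  {"dx": -0.5,"dy": 0,"dz": 0.1,"ax": 0,"ay": 0,"az": 0,"grip": 1},
  {"dx": -0.5,"dy": 0,"dz": 0,"ax": 0,"ay": 0,"az": 0,"grip": 1},
])

```text
clock: 12.43
position: [0.5508, -0.0208, 0.2487]
ee_rot: [-0.004, 0.049, 0.999, 0.0]
contact_force: [-7.6, 1.0, 3.6]
width: 0.0072
gripper_force: 32.9
```

Call:
jog_arm([
  {"dx": -0.5,"dy": 0,"dz": 0,"ax": 0,"ay": 0,"az": 0,"grip": 1},
  {"dx": -0.5,"dy": 0,"dz": 0,"ax": 0,"ay": 0,"az": 0,"grip": 1},
])

```text
clock: 12.6
position: [0.5516, -0.0208, 0.2486]
ee_rot: [-0.004, 0.049, 0.999, 0.0]
contact_force: [-7.4, 0.4, 4.6]
width: 0.0074
gripper_force: 33.0
```

Call:
jog_arm([
  {"dx": -0.5,"dy": 0,"dz": 0.1,"ax": 0,"ay": 0,"az": 0,"grip": 1},
  {"dx": -0.5,"dy": 0,"dz": 0,"ax": 0,"ay": 0,"az": 0,"grip": 1},
])

```text
clock: 12.77
position: [0.5521, -0.0209, 0.2484]
ee_rot: [-0.005, 0.049, 0.999, 0.0]
contact_force: [-8.8, 1.1, 6.2]
width: 0.007
gripper_force: 33.0
```

Call:
jog_arm([
  {"dx": -0.5,"dy": 0,"dz": 0,"ax": 0,"ay": 0,"az": 0,"grip": 1},
  {"dx": -0.3,"dy": 0,"dz": 0,"ax": 0,"ay": 0,"az": 0,"grip": 1},
])

```text
clock: 12.93
position: [0.5525, -0.0209, 0.2484]
ee_rot: [-0.005, 0.049, 0.999, 0.0]
contact_force: [-8.9, 0.3, 7.1]
width: 0.0071
gripper_force: 33.1
```

Call:
jog_arm([
  {"dx": -0.5,"dy": 0,"dz": 0,"ax": 0,"ay": 0,"az": 0,"grip": 1},
  {"dx": -0.3,"dy": 0,"dz": 0,"ax": 0,"ay": 0,"az": 0,"grip": 1},
])

```text
clock: 13.1
position: [0.553, -0.0209, 0.248]
ee_rot: [-0.006, 0.049, 0.999, 0.0]
contact_force: [-10.2, 1.0, 4.8]
width: 0.0071
gripper_force: 32.8
```

```bash
python3 snap.py a8 side 355 255 48 60; python3 - <<'E'
from h import *
g=cv2.imread("pics/a8_side.png").astype(int).sum(2)//3
np.set_printoptions(linewidth=220)
print(g[260:275,338:368])
S=onz("side",[337.1,265.6],.056);u=np.array([np.cos(np.radians(-5.73)),np.sin(np.radians(-5.73)),0])
for d in(.024,.025,.026,.027,.028):p(d,proj("side",S+d*u))
E
```

```text
clk 13.1 pos [ 0.553  -0.0209  0.248 ] F [-10.1819   0.9628   4.7658] M [0.1347 1.8841 0.0121] w 0.0071 gf 32.8193
q [-1.6340e-01  3.7960e-01  1.7753e+00 -6.0000e-04  9.9840e-01 -1.6357e+00]
toolx ang 174.3768 toolz [-0.0117  0.0014 -0.9999]
[[ 63  65  64  63  62  61  63  65  66  70  63  49  42  33  30  35  37  39  53  62  66  65  63  65  63  64  63  61  64  63]
 [ 67  67  65  66  67  72  69  65  69  75  81  72  67  59  64  61  59  58  62  67  69  68  66  66  65  60  66  65  65  62]
 [ 70  72  72  75  83  80  83  79  83  86  91  92  88  83  82  80  81  78  74  76  73  72  72  67  66  68  68  68  66  68]
 [ 74  73  79  81  96  99 101 100  96  89  91  92  96  96  96  88  86  90  95  94  88  76  74  70  70  72  74  71  71  73]
 [ 75  77  82  89 101 107 101  94  91  85  75  79  83  81  83  80  80  94 106 106  95  82  78  75  75  73  75  76  72  71]
 [ 77  77  77  88 101 107  98  80  79  77  67  71  69  71  72  72  76  88 105 110 100  84  76  75  73  75  77  76  75  78]
 [ 74  78  79  88 101 109  98  78  76  73  72  66  70  69  71  71  71  83 101 109 103  85  78  79  78  73  76  75  76  7
[... 427 characters left out ...]
78  77  82  81  80  82  82  79  77  77  72  74  76  74  77  78  77]
 [ 74  73  74  77  74  77  78  77  75  77  74  75  76  75  75  72  73  80  73  73  76  76  76  73  74  76  75  71  76  77]
 [ 76  74  74  75  73  78  73  76  74  77  74  75  74  77  76  73  76  73  77  76  74  77  71  74  76  75  76  78  78  72]
 [ 74  76  78  74  74  77  76  73  75  73  76  74  75  73  74  75  74  74  71  73  70  74  77  73  77  77  74  73  72  75]
 [ 74  72  74  70  77  74  75  74  75  74  75  74  76  74  74  73  76  75  76  76  74  78  76  73  75  73  71  73  72  72]]
0.024 [[349.612  265.9507]]
0.025 [[350.134  265.9653]]
0.026 [[350.6561 265.9799]]
0.027 [[351.1782 265.9946]]
0.028 [[351.7004 266.0092]]
```

Call:
jog_arm([
  {"dx": 1,"dy": 0,"dz": 0,"ax": 0,"ay": 0,"az": 0,"grip": 1},
  {"dx": 1,"dy": 0,"dz": 0,"ax": 0,"ay": 0,"az": 0,"grip": 1},
])

```text
clock: 13.32
position: [0.5521, -0.0209, 0.248]
ee_rot: [-0.004, 0.049, 0.999, 0.0]
contact_force: [-5.2, 0.5, 0.2]
width: 0.007
gripper_force: 32.4
```

Call:
jog_arm([
  {"dx": 0.5,"dy": 0,"dz": 0.3,"ax": 0,"ay": 0,"az": 0,"grip": 1},
  {"dx": 0.5,"dy": 0,"dz": 0.3,"ax": 0,"ay": 0,"az": 0,"grip": 1},
])

```text
clock: 13.48
position: [0.5516, -0.0209, 0.2478]
ee_rot: [-0.003, 0.049, 0.999, 0.0]
contact_force: [-4.7, 1.1, 2.7]
width: 0.0072
gripper_force: 32.6
```

Call:
jog_arm([
  {"dx": 0.5,"dy": 0,"dz": 0.5,"ax": 0,"ay": 0,"az": 0,"grip": 1},
  {"dx": 0.5,"dy": 0,"dz": 0,"ax": 0,"ay": 0,"az": 0,"grip": 1},
])

```text
clock: 13.65
position: [0.5512, -0.0208, 0.2475]
ee_rot: [-0.002, 0.049, 0.999, 0.0]
contact_force: [-3.4, 1.1, 0.5]
width: 0.0074
gripper_force: 32.5
```

Call:
jog_arm([
  {"dx": 0.4,"dy": 0,"dz": 0.4,"ax": 0,"ay": 0,"az": 0,"grip": 1},
  {"dx": 0.4,"dy": 0,"dz": 0,"ax": 0,"ay": 0,"az": 0,"grip": 1},
])

```text
clock: 13.82
position: [0.5508, -0.0208, 0.2474]
ee_rot: [-0.001, 0.049, 0.999, 0.0]
contact_force: [-4.3, 0.1, 0.9]
width: 0.0073
gripper_force: 32.6
```

Call:
jog_arm([
  {"dx": 0.3,"dy": 0,"dz": 0.7,"ax": 0,"ay": 0,"az": 0,"grip": 1},
  {"dx": 0,"dy": 0,"dz": 0.3,"ax": 0,"ay": 0,"az": 0,"grip": 1},
  {"dx": 0,"dy": 0,"dz": 0,"ax": 0,"ay": 0,"az": 0,"grip": 1},
])

```text
clock: 14.07
position: [0.5507, -0.0208, 0.2466]
ee_rot: [-0.001, 0.049, 0.999, 0.0]
contact_force: [-5.0, 0.8, 2.2]
width: 0.0069
gripper_force: 32.7
```

Call:
jog_arm([
  {"dx": 0.3,"dy": 0,"dz": 0.5,"ax": 0,"ay": 0,"az": 0,"grip": 1},
  {"dx": 0,"dy": 0,"dz": 0.5,"ax": 0,"ay": 0,"az": 0,"grip": 1},
  {"dx": 0,"dy": 0,"dz": 0,"ax": 0,"ay": 0,"az": 0,"grip": 1},
])

```text
clock: 14.32
position: [0.5505, -0.0208, 0.2457]
ee_rot: [-0.001, 0.049, 0.999, 0.0]
contact_force: [-6.0, 0.8, 3.1]
width: 0.007
gripper_force: 32.7
```

Call:
jog_arm([
  {"dx": 0.5,"dy": 0,"dz": 0.5,"ax": 0,"ay": 0,"az": 0,"grip": 1},
  {"dx": 0.3,"dy": 0,"dz": 0.5,"ax": 0,"ay": 0,"az": 0,"grip": 1},
  {"dx": 0,"dy": 0,"dz": 0.5,"ax": 0,"ay": 0,"az": 0,"grip": 1},
  {"dx": 0,"dy": 0,"dz": 0,"ax": 0,"ay": 0,"az": 0,"grip": 1},
])

```text
clock: 14.65
position: [0.5501, -0.0208, 0.2443]
ee_rot: [-0.0, 0.049, 0.999, 0.0]
contact_force: [-4.8, 0.5, 1.9]
width: 0.0071
gripper_force: 32.7
```

Call:
jog_arm([
  {"dx": 0.3,"dy": 0,"dz": 0.7,"ax": 0,"ay": 0,"az": 0,"grip": 1},
  {"dx": 0,"dy": 0,"dz": 0.7,"ax": 0,"ay": 0,"az": 0,"grip": 1},
  {"dx": 0,"dy": 0,"dz": 0.6,"ax": 0,"ay": 0,"az": 0,"grip": 1},
  {"dx": 0,"dy": 0,"dz": 0,"ax": 0,"ay": 0,"az": 0,"grip": 1},
])

```text
clock: 14.98
position: [0.5501, -0.0208, 0.2422]
ee_rot: [0.0, 0.049, 0.999, 0.0]
contact_force: [-4.5, 1.2, 1.2]
width: 0.0074
gripper_force: 32.6
```

Call:
jog_arm([
  {"dx": 0.4,"dy": 0,"dz": 0.8,"ax": 0,"ay": 0,"az": 0,"grip": 1},
  {"dx": 0.2,"dy": 0,"dz": 0.7,"ax": 0,"ay": 0,"az": 0,"grip": 1},
  {"dx": 0,"dy": 0,"dz": 0.7,"ax": 0,"ay": 0,"az": 0,"grip": 1},
  {"dx": 0,"dy": 0,"dz": 0,"ax": 0,"ay": 0,"az": 0,"grip": 1},
])

```text
clock: 15.32
position: [0.5503, -0.0209, 0.2401]
ee_rot: [0.001, 0.049, 0.999, -0.0]
contact_force: [-0.7, 1.8, -1.0]
width: 0.0074
gripper_force: 32.2
```

Call:
jog_arm([
  {"dx": 0.2,"dy": 0,"dz": 0.6,"ax": 0,"ay": 0,"az": 0,"grip": 1},
  {"dx": 0,"dy": 0,"dz": 0.6,"ax": 0,"ay": 0,"az": 0,"grip": 1},
  {"dx": 0,"dy": 0,"dz": 0.6,"ax": 0,"ay": 0,"az": 0,"grip": 1},
  {"dx": 0,"dy": 0,"dz": 0,"ax": 0,"ay": 0,"az": 0,"grip": 1},
])

```text
clock: 15.65
position: [0.5498, -0.0208, 0.2385]
ee_rot: [0.001, 0.049, 0.999, -0.0]
contact_force: [1.3, 1.7, 0.2]
width: 0.007
gripper_force: 32.3
```

Call:
jog_arm([
  {"dx": 0,"dy": 0,"dz": 0.5,"ax": 0,"ay": 0,"az": 0,"grip": 1},
  {"dx": 0,"dy": 0,"dz": 0.3,"ax": 0,"ay": 0,"az": 0,"grip": 1},
  {"dx": 0,"dy": 0,"dz": 0,"ax": 0,"ay": 0,"az": 0,"grip": 1},
])

```text
clock: 15.9
position: [0.5496, -0.0208, 0.2379]
ee_rot: [0.001, 0.049, 0.999, -0.0]
contact_force: [1.7, 0.7, 1.2]
width: 0.0072
gripper_force: 32.6
```

Call:
jog_arm([
  {"dx": -0.2,"dy": 0,"dz": 0.5,"ax": 0,"ay": 0,"az": 0,"grip": 1},
  {"dx": 0,"dy": 0,"dz": 0,"ax": 0,"ay": 0,"az": 0,"grip": 1},
])

```text
clock: 16.07
position: [0.5496, -0.0208, 0.2379]
ee_rot: [0.001, 0.049, 0.999, -0.0]
contact_force: [0.5, 1.6, 5.1]
width: 0.0069
gripper_force: 33.1
```

Call:
jog_arm([
  {"dx": 0,"dy": 0,"dz": 0.3,"ax": 0,"ay": 0,"az": 0,"grip": 1},
  {"dx": 0,"dy": 0,"dz": 0,"ax": 0,"ay": 0,"az": 0,"grip": 1},
])

```text
clock: 16.23
position: [0.5496, -0.0207, 0.2378]
ee_rot: [0.001, 0.049, 0.999, -0.0]
contact_force: [-1.0, 2.2, 7.1]
width: 0.0073
gripper_force: 33.3
```

Call:
jog_arm([
  {"dx": 0,"dy": -0.2,"dz": -0.4,"ax": 0,"ay": 0,"az": 0.5,"grip": 1},
  {"dx": 0,"dy": 0,"dz": 0,"ax": 0,"ay": 0,"az": 0.6,"grip": 1},
  {"dx": 0,"dy": 0,"dz": 0,"ax": 0,"ay": 0,"az": 0.6,"grip": 1},
  {"dx": 0,"dy": 0,"dz": 0,"ax": 0,"ay": 0,"az": 0.6,"grip": 1},
  {"dx": 0,"dy": 0,"dz": 0,"ax": 0,"ay": 0,"az": 0.6,"grip": 1},
  {"dx": 0,"dy": 0,"dz": 0,"ax": 0,"ay": 0,"az": 0.6,"grip": 1},
])

```text
clock: 16.73
position: [0.55, -0.0213, 0.2379]
ee_rot: [0.001, 0.232, 0.973, -0.0]
contact_force: [0.9, -0.3, 2.4]
width: 0.0075
gripper_force: 32.8
```

```bash
python3 snap.py x
```

```text
clk 16.7333 pos [ 0.55   -0.0213  0.2379] F [ 0.938  -0.2725  2.3955] M [ 0.0208 -0.241  -0.0048] w 0.0075 gf 32.7873
q [-1.6490e-01  3.8400e-01  1.7999e+00 -9.0000e-04  9.5530e-01 -1.2673e+00]
toolx ang 153.1972 toolz [ 0.0023 -0.0011 -1.    ]
```

Call:
jog_arm([
  {"dx": 0,"dy": 0,"dz": 0,"ax": 0,"ay": 0,"az": 0.6,"grip": 1},
  {"dx": 0,"dy": 0,"dz": 0,"ax": 0,"ay": 0,"az": 0.6,"grip": 1},
  {"dx": 0,"dy": 0,"dz": 0,"ax": 0,"ay": 0,"az": 0.6,"grip": 1},
  {"dx": 0,"dy": 0,"dz": 0,"ax": 0,"ay": 0,"az": 0.6,"grip": 1},
  {"dx": 0,"dy": 0,"dz": 0,"ax": 0,"ay": 0,"az": 0.6,"grip": 1},
  {"dx": 0,"dy": 0,"dz": 0,"ax": 0,"ay": 0,"az": 0.6,"grip": 1},
])

```text
clock: 17.23
position: [0.5497, -0.0216, 0.2379]
ee_rot: [0.001, 0.41, 0.912, -0.001]
contact_force: [1.0, 0.0, 3.4]
width: 0.0069
gripper_force: 32.9
```

```bash
python3 snap.py x
```

```text
clk 17.2333 pos [ 0.5497 -0.0216  0.2379] F [1.0076 0.0181 3.3908] M [-0.1959 -0.0127  0.0349] w 0.0069 gf 32.8572
q [-0.1651  0.3838  1.8001 -0.0022  0.9558 -0.8904]
toolx ang 131.6256 toolz [ 0.0015 -0.002  -1.    ]
```

Call:
jog_arm([
  {"dx": 0,"dy": 0,"dz": 0,"ax": 0,"ay": 0,"az": 0.6,"grip": 1},
  {"dx": 0,"dy": 0,"dz": 0,"ax": 0,"ay": 0,"az": 0.6,"grip": 1},
  {"dx": 0,"dy": 0,"dz": 0,"ax": 0,"ay": 0,"az": 0.6,"grip": 1},
  {"dx": 0,"dy": 0,"dz": 0,"ax": 0,"ay": 0,"az": 0.6,"grip": 1},
  {"dx": 0,"dy": 0,"dz": 0,"ax": 0,"ay": 0,"az": 0.6,"grip": 1},
  {"dx": 0,"dy": 0,"dz": 0,"ax": 0,"ay": 0,"az": 0.6,"grip": 1},
])

```text
clock: 17.73
position: [0.5489, -0.0218, 0.2378]
ee_rot: [0.0, 0.573, 0.819, -0.001]
contact_force: [-1.1, -1.5, 6.4]
width: 0.0069
gripper_force: 33.1
```

```bash
python3 snap.py x
```

```text
clk 17.7333 pos [ 0.5489 -0.0218  0.2378] F [-1.1261 -1.4644  6.3905] M [-0.3543  0.399   0.0994] w 0.0069 gf 33.1375
q [-0.1654  0.3835  1.8009 -0.0035  0.9579 -0.5135]
toolx ang 110.0623 toolz [-0.0012 -0.0027 -1.    ]
```

Call:
jog_arm([
  {"dx": 0,"dy": 0,"dz": 0,"ax": 0,"ay": 0,"az": 0.5,"grip": 1},
  {"dx": 0,"dy": 0,"dz": 0,"ax": 0,"ay": 0,"az": 0.5,"grip": 1},
  {"dx": 0,"dy": 0,"dz": 0,"ax": 0,"ay": 0,"az": 0.5,"grip": 1},
  {"dx": 0,"dy": 0,"dz": 0,"ax": 0,"ay": 0,"az": 0.5,"grip": 1},
  {"dx": 0,"dy": 0,"dz": 0,"ax": 0,"ay": 0,"az": 0.5,"grip": 1},
  {"dx": 0,"dy": 0,"dz": 0,"ax": 0,"ay": 0,"az": 0.5,"grip": 1},
])

```text
clock: 18.23
position: [0.5486, -0.0217, 0.2378]
ee_rot: [0.0, 0.694, 0.72, -0.002]
contact_force: [-2.9, -1.2, 6.8]
width: 0.0071
gripper_force: 33.3
```

```bash
python3 snap.py x
```

```text
clk 18.2333 pos [ 0.5486 -0.0217  0.2378] F [-2.9436 -1.2487  6.8045] M [-0.2265  0.5633  0.075 ] w 0.0071 gf 33.256
q [-0.1654  0.3833  1.8012 -0.0031  0.9587 -0.2   ]
toolx ang 92.0836 toolz [-0.0021 -0.0022 -1.    ]
```

Call:
jog_arm([
  {"dx": 0,"dy": 0,"dz": 0,"ax": 0,"ay": 0,"az": 0.5,"grip": 1},
  {"dx": 0,"dy": 0,"dz": 0,"ax": 0,"ay": 0,"az": 0.5,"grip": 1},
  {"dx": 0,"dy": 0,"dz": 0,"ax": 0,"ay": 0,"az": 0.3,"grip": 1},
  {"dx": 0,"dy": 0,"dz": 0,"ax": 0,"ay": 0,"az": 0,"grip": 1},
])

```text
clock: 18.57
position: [0.5481, -0.0215, 0.2378]
ee_rot: [-0.001, 0.741, 0.672, -0.002]
contact_force: [-4.0, -2.4, 8.2]
width: 0.0073
gripper_force: 33.4
```

```bash
python3 snap.py x
```

```text
clk 18.5667 pos [ 0.5481 -0.0215  0.2378] F [-3.9788 -2.3845  8.225 ] M [-0.1851  0.8017  0.131 ] w 0.0073 gf 33.4109
q [-0.1652  0.3831  1.8016 -0.0029  0.9601 -0.0654]
toolx ang 84.3737 toolz [-0.0037 -0.0018 -1.    ]
```

Call:
jog_arm([
  {"dx": 0,"dy": 0,"dz": 0,"ax": 0,"ay": 0,"az": 0.3,"grip": 1},
  {"dx": 0,"dy": 0,"dz": 0,"ax": 0,"ay": 0,"az": 0.3,"grip": 1},
  {"dx": 0,"dy": 0,"dz": 0,"ax": 0,"ay": 0,"az": 0,"grip": 1},
])

```text
clock: 18.82
position: [0.5478, -0.0214, 0.2378]
ee_rot: [-0.001, 0.762, 0.648, -0.002]
contact_force: [-5.6, -1.0, 8.3]
width: 0.0072
gripper_force: 33.5
```

```bash
python3 snap.py x
```

```text
clk 18.8167 pos [ 0.5478 -0.0214  0.2378] F [-5.6133 -0.953   8.3152] M [-0.1062  0.9292  0.0981] w 0.0072 gf 33.5372
q [-0.1651  0.383   1.8019 -0.0028  0.9609 -0.0026]
toolx ang 80.7794 toolz [-0.0045 -0.0016 -1.    ]
```

Call:
jog_arm([
  {"dx": 0,"dy": -0.6,"dz": -0.3,"ax": 0,"ay": 0,"az": 0.3,"grip": 1},
  {"dx": 0,"dy": -0.4,"dz": 0,"ax": 0,"ay": 0,"az": 0.2,"grip": 1},
  {"dx": 0,"dy": 0,"dz": 0,"ax": 0,"ay": 0,"az": 0,"grip": 1},
])

```text
clock: 19.07
position: [0.547, -0.0212, 0.2378]
ee_rot: [-0.001, 0.778, 0.628, -0.002]
contact_force: [-2.8, -0.7, 6.7]
width: 0.0073
gripper_force: 33.2
```

```bash
python3 snap.py x
```

```text
clk 19.0667 pos [ 0.547  -0.0212  0.2378] F [-2.7918 -0.6621  6.7285] M [-0.1382  0.7474  0.131 ] w 0.0073 gf 33.1555
q [-0.1651  0.3818  1.8039 -0.0025  0.9593  0.0495]
toolx ang 77.7853 toolz [-0.0037 -0.0015 -1.    ]
```

Call:
jog_arm([
  {"dx": 0,"dy": -0.3,"dz": 0,"ax": 0,"ay": 0,"az": 0.3,"grip": 1},
  {"dx": 0,"dy": 0,"dz": 0,"ax": 0,"ay": 0,"az": 0.2,"grip": 1},
  {"dx": 0,"dy": 0,"dz": 0,"ax": 0,"ay": 0,"az": 0,"grip": 1},
])

```text
clock: 19.32
position: [0.5467, -0.0211, 0.2378]
ee_rot: [-0.001, 0.794, 0.607, -0.002]
contact_force: [-3.3, -0.9, 6.3]
width: 0.0072
gripper_force: 33.2
```

```bash
python3 snap.py x
```

```text
clk 19.3167 pos [ 0.5467 -0.0211  0.2378] F [-3.2759 -0.9267  6.3446] M [-0.09    0.7153  0.1521] w 0.0072 gf 33.2123
q [-0.165   0.3814  1.8045 -0.0025  0.9594  0.1017]
toolx ang 74.7979 toolz [-0.004  -0.0014 -1.    ]
```

Call:
jog_arm([
  {"dx": 0,"dy": -0.3,"dz": 0,"ax": 0,"ay": 0,"az": 0.3,"grip": 1},
  {"dx": 0,"dy": 0,"dz": 0,"ax": 0,"ay": 0,"az": 0.2,"grip": 1},
  {"dx": 0,"dy": 0,"dz": 0,"ax": 0,"ay": 0,"az": 0,"grip": 1},
])

```text
clock: 19.57
position: [0.5465, -0.021, 0.2378]
ee_rot: [-0.001, 0.81, 0.586, -0.002]
contact_force: [-2.8, 0.8, 6.4]
width: 0.0071
gripper_force: 33.3
```

```bash
python3 snap.py x
```

```text
clk 19.5667 pos [ 0.5465 -0.021   0.2378] F [-2.7641  0.8208  6.4133] M [-0.0711  0.6762  0.2583] w 0.0071 gf 33.2922
q [-0.1649  0.3811  1.8052 -0.0025  0.9589  0.1539]
toolx ang 71.8167 toolz [-0.0039 -0.0014 -1.    ]
```

Call:
jog_arm([
  {"dx": 0,"dy": -0.3,"dz": -0.4,"ax": 0,"ay": 0,"az": -0.4,"grip": 1},
  {"dx": 0,"dy": 0,"dz": -0.3,"ax": 0,"ay": 0,"az": 0,"grip": 1},
  {"dx": 0,"dy": 0,"dz": 0,"ax": 0,"ay": 0,"az": 0,"grip": 0.75},
  {"dx": 0,"dy": 0,"dz": 0,"ax": 0,"ay": 0,"az": 0,"grip": 0.75},
  {"dx": 0,"dy": 0,"dz": 0,"ax": 0,"ay": 0,"az": 0,"grip": 0.75},
  {"dx": 0,"dy": 0,"dz": 0,"ax": 0,"ay": 0,"az": 0,"grip": 0.75},
  {"dx": 0,"dy": 0,"dz": 0,"ax": 0,"ay": 0,"az": 0,"grip": 0.75},
])

```text
clock: 20.15
position: [0.5477, -0.0206, 0.2382]
ee_rot: [0.0, 0.798, 0.603, 0.0]
contact_force: [0.3, 0.2, -0.5]
width: 0.0214
gripper_force: 0.0
```

Call:
jog_arm([
  {"dx": 0,"dy": 0,"dz": -4,"ax": 0,"ay": 0,"az": 0,"grip": 0.75},
  {"dx": 0,"dy": 0,"dz": -6,"ax": 0,"ay": 0,"az": 0,"grip": 0.75},
  {"dx": 0,"dy": 0,"dz": -10,"ax": 0,"ay": 0,"az": 0,"grip": 0.75},
  {"dx": 0,"dy": 0,"dz": -20,"ax": 0,"ay": 0,"az": 0,"grip": 0.75},
  {"dx": 0,"dy": 0,"dz": -35,"ax": 0,"ay": 0,"az": 0,"grip": 0.75},
  {"dx": 0,"dy": 0,"dz": -40,"ax": 0,"ay": 0,"az": 0,"grip": 0.75},
  {"dx": 0,"dy": 0,"dz": -40,"ax": 0,"ay": 0,"az": 0,"grip": 0.75},
  {"dx": -40,"dy": -10,"dz": -10,"ax": 0,"ay": 0,"az": 0,"grip": 0.75},
  {"dx": -40,"dy": -30,"dz": 0,"ax": 0,"ay": 0,"az": 0,"grip": 0.75},
  {"dx": -40,"dy": -30,"dz": 0,"ax": 0,"ay": 0,"az": 0,"grip": 0.75},
  {"dx": -30,"dy": -30,"dz": 0,"ax": 0,"ay": 0,"az": 0,"grip": 0.75},
  {"dx": 0,"dy": 0,"dz": 0,"ax": 0,"ay": 0,"az": 0,"grip": 0.75},
])

```text
clock: 21.15
position: [0.419, -0.1281, 0.4039]
ee_rot: [-0.0, 0.799, 0.601, -0.002]
contact_force: [-0.7, 0.7, -1.6]
width: 0.0213
gripper_force: 0.0
```

```bash
python3 snap.py a9 side 355 260 48 60 top 320 200 40 50
```

```text
clk 21.15 pos [ 0.419  -0.1281  0.4039] F [-0.6571  0.7067 -1.5615] M [ 0.0264  0.0734 -0.0063] w 0.0213 gf 0.0
q [-0.454   0.0689  1.7705 -0.0041  1.3052 -0.1721]
toolx ang 73.9108 toolz [-0.0044 -0.0022 -1.    ]
```

View pics/a9.png

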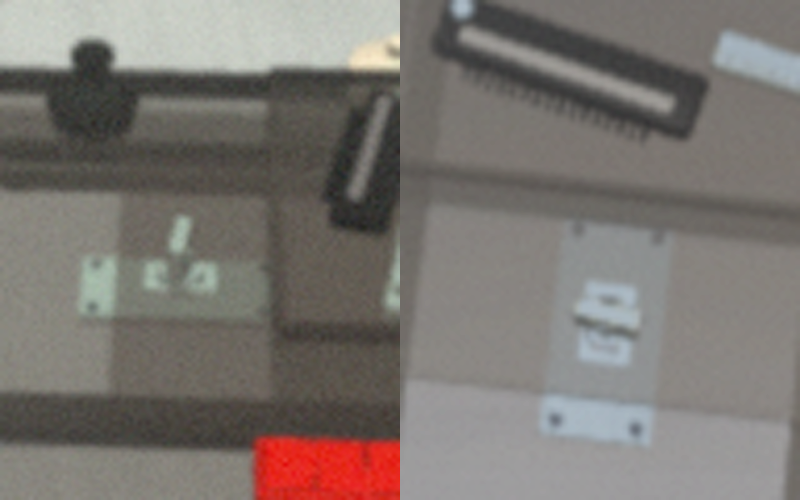

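The last crop shows the wing across the slot at top (607,318) and side (180,235), turned about 95–99° and seated. The comb at (570,70) and the clipper at (760,60) are still on the tray. The screw is clamped and the arm is clear, so I'm handing in.

```bash
python3 -c "from rig import manip;print(manip.sign_off())"
```

```text
the job is handed in; nothing more can be done
None
```

I handed the job in at about 21 s. The upper tier slid back about 25 mm, the thumbscrew dropped through both slots and seated, and I turned it clockwise to its stop (moment up to about 0.26 N m) and let go. The comb and nail clipper are still on the upper tier.

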